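Putting specimens away in the dry-storage drawer

TASK

Put the specimen boxes on the bench away in the dry-storage drawer: flip the cam lever over to free the drawer, pull the drawer out to its stop, and stand every box in it upright with its own matching lid properly seated. Then push the drawer fully home and flip the cam lever back to lock it. Lids without a box may stay on the bench; leave the screwdriver rack, the glass dish and the tweezers alone, and do not tip any box over.

Things in the scene. Friction and masses are not known exactly. Their poses are not given: they have to be found in the camera images.
- cabinet: Low white dry-storage unit fixed on the bench: 330 mm wide (its y), 240 mm deep (its x), 105 mm high, with one drawer behind a grey front. Origin: on the bench under the middle of the closed drawer's front face; its x points into the cabinet, so the drawer comes out along its -x; z up. It stands at differing places and yaws.
- drawer (a joint): How far the drawer is out, m: 0 fully home, 0.16 at its stop. It slides with about 3 N of friction and stays where it is left. While the lever's nose hangs in front of it, it cannot be pulled out.
- drawer_handle (a point): Middle of the drawer's horizontal steel bar handle (11 mm thick, 110 mm long along the cabinet's y), 35 mm in front of the drawer's front face, 82 mm above the bench, so 23 mm below the cabinet's top. Axes as the cabinet's. It moves with the drawer.
- drawer_in (a point): Centre of the drawer's inner floor, 18 mm above the bench; moves with the drawer; axes as the cabinet's. Inside 195 mm long (x), 290 mm wide (y); side and back walls 30 mm high above the floor, front 16 mm thick and 84 mm high above the floor. At its stop, the cabinet's roof covers what lies over 62 mm to +x of this point. Three boxes fit side by side along y, 95 mm apart.
- cam_lever (a joint): Quarter-turn cam lever, rad: 0 locked (starts 0 to 0.08), 1.5 free; 0.12 N m to turn, stays where left. Turns about the cabinet's x axis: at 0 the grip leans 0.75 rad from upright towards the cabinet's -y and the nose hangs down 8 mm over the drawer front, blocking it; at 1.5 the grip leans 0.75 rad towards +y and the drawer is free (free above 1.2).
- lever_tip (a point): Outer end of the lever's black grip, 68 mm from the pivot; the grip is 14 mm thick across, 16 mm deep (cabinet x), and covers the last 34 mm. Moves with the lever.
- lever_pivot (a point): Where the lever turns: at (55, -125, 117) mm in the cabinet's frame, over the roof near its front edge and -y end. The lever swings in the upright plane through this point along the cabinet's y. Its shaft runs forward along -x through a bearing block (24 x 40 x 22 mm, on the roof at the front edge) to the nose, which sits 2 to 11 mm in front of the closed drawer's face.
- slide_box: White plastic specimen box, open on top, 36 mm high, 4 mm walls and floor, a sample fixed inside; about 0.1 to 0.17 kg. Origin: centre of the underside; z up, x along the longer side. This one is long and narrow, 90 x 42 mm (outside), with glass slides on edge. None if absent this time.
- oblong_box: White plastic specimen box, open on top, 36 mm high, 4 mm walls and floor, a sample fixed inside; about 0.1 to 0.17 kg. Origin: centre of the underside; z up, x along the longer side. This one is oblong, 86 x 62 mm (outside). None if absent this time.
- square_box: White plastic specimen box, open on top, 36 mm high, 4 mm walls and floor, a sample fixed inside; about 0.1 to 0.17 kg. Origin: centre of the underside; z up, x along the longer side. This one is square, 60 x 60 mm (outside). None if absent this time.
- round_box: White plastic specimen box, open on top, 36 mm high, 4 mm walls and floor, a sample fixed inside; about 0.1 to 0.17 kg. Origin: centre of the underside; z up, x along the longer side. This one is round, 68 mm in diameter (outside). None if absent this time.
- slide_lid: Grey plastic lid of the long narrow box: plate 90 x 42 mm, with a grip bar 12 mm wide (y) and 36 mm long (x). Plate 5 mm thick; under it a 6 mm deep plug that fits the box with 3 mm play a side; grip 17 mm high on top. Origin: centre of the plate's underside, 6 mm above the bench when lying plug down, 36 mm above the box's origin when seated; z up.
- oblong_lid: Grey plastic lid of the oblong box: plate 86 x 62 mm, with a grip bar 12 mm wide (y) and 36 mm long (x). Plate 5 mm thick; under it a 6 mm deep plug that fits the box with 3 mm play a side; grip 17 mm high on top. Origin: centre of the plate's underside, 6 mm above the bench when lying plug down, 36 mm above the box's origin when seated; z up.
- square_lid: Grey plastic lid of the square box: plate 60 x 60 mm, with a grip bar 12 mm wide (y) and 30 mm long (x). Plate 5 mm thick; under it a 6 mm deep plug that fits the box with 3 mm play a side; grip 17 mm high on top. Origin: centre of the plate's underside, 6 mm above the bench when lying plug down, 36 mm above the box's origin when seated; z up.
- round_lid: Grey plastic lid of the round box: plate 68 mm in diameter, with a round grip 16 mm in diameter. Plate 5 mm thick; under it a 6 mm deep plug that fits the box with 3 mm play a side; grip 17 mm high on top. Origin: centre of the plate's underside, 6 mm above the bench when lying plug down, 36 mm above the box's origin when seated; z up.
- driver_rack: Bystander: black block 60 x 170 x 50 mm with four upright screwdrivers (165 mm high in all). Origin under its centre.
- petri_dish: Bystander: shallow glass dish, 90 mm in diameter, 16 mm high. Origin under its centre.
- tweezers: Bystander: steel tweezers, 125 mm long, lying flat. Origin under its middle.
There are look-alikes about, which are no part of the job. What is shaped like the round_box but red is not meant.

How it is judged:
By the outcome, as a careful person would: the job done as asked, in the order asked, and still so for the second after the job is handed in, with the robot touching nothing.
Of slide_box, oblong_box, square_box, round_box only 2 to 3 are there at a start; the rules pass over those that are not, and their reading is None.
At some moment in a run one of slide_box, oblong_box, square_box, round_box, slide_lid, oblong_lid, square_lid, round_lid may be knocked a few centimetres aside while the robot is not near it.
It also fails if it takes over 210 s, if anything falls off the work surface, if the arm or the gripper's body presses on something with over 40 N, if the wrist force passes 120 N, or if a joint passes its speed limit or range.

ROBOT

A 6-joint arm with a two-finger parallel gripper is mounted at the origin on the work surface. World frame = base frame: x ahead of the robot, y to its left, z up, the work surface at z = 0. Lengths are in mm, angles in degrees, forces in N, time in s.
With the tool pointing down it reaches from about 350 to 775 mm from the base axis. Payload 7.3 kg.
Tool frame: the origin (TCP) lies on the centre line of the jaws, within the pads' length; the fingertips stand 8 mm ahead of it and the grasp point (between the pads) lies 11 mm behind it; z points along the fingers, x is the direction in which the jaws open and shut, and the axes are right-handed (so a half turn about z gives the same grasp; the last joint's range is limited). The gripper opens to 92 mm and grips with 3 to 60 N. Pads are 19 mm wide; open, the fingers measure 130 mm over their backs; the gripper's body (75 mm by 190 mm) begins 47 mm behind the grasp point.
Start: joints at [68.984, 19.595, 87.324, -0, 73.075, -8.365], TCP at [114.963, 512.277, 234.741] pointing down, gripper open.
Joint ranges: [-145.02, 145.02], [-44.19, 115.74], [2.07, 154.8], [-57.11, 237.11], [16.16, 152.29], [-177.93, 177.93]. Speed limits (degrees/s): [147.25, 147.25, 180, 180, 180, 180].

INTERFACE

Orientations are given as a 3x3 rotation matrix whose columns are the frame's x, y, z axes.
In Python, from cell import ctrl gives the robot as it stands. The module is installed in compiled form; this text tells all that it offers.
- The arm moves only by the tool drive_tool, never from a script. Its argument "targets" is a list of rows, each a list of 3 entries, a list of its own where there are three numbers: the shift along the world's x, y, z in cm, then the turn about the world's z in rad, then the closure, from 0 (fully open) to 1 (shut). A call has 1 to 12 rows; each row shifts and turns the commanded pose from where the row before left it; what a row does not reach is not made up. A row lasts 1/12 s, in which the tool goes at most 41.7 mm and 7.16 degrees, less where a joint would pass 70% of its speed; a pose out of reach is approached as far as the arm can. A call is refused whole if a number of a shift passes 4.17 or a number of a turn 0.125, either way. A call with a gripper value outside its range is refused whole. The fingers move at their own pace and stop on an object; "grip_force" is the grip in N (left out, the last holds). Time passes only in rows, so rows that do not move let the fingers close. It gives the time, the measured TCP pose, the force and the opening at its end, in the units of the state.
- ctrl.observe(): the state, without advancing time (a new reading comes with each control period).
- ctrl.camera(name): name is "scene" or "top" or "wrist"; returns the picture (384x512x3 uint8, red, green, blue); there is no depth.
- ctrl.camera_model(name): a dict with "fx", "fy", "cx", "cy" (pixels), "extrinsics" (4x4, takes a point from camera to world coordinates). Camera axes: x right, y down, z forward; pixel columns grow to the right and rows downward; lengths in mm; the calibration is good to about 2 mm. A picture is of the moment at which its call begins: read the wrist's pose just before it. camera_model takes no time and is no camera call; for the wrist camera it gives the pose at the moment of the call.
- ctrl.sign_off(): hands the job in, once; it reports no verdict.
The state is a dict: "time_s": time; "joints": joint angles; "qvel": joint speeds; "tau": joint torques, N m; "tool_pos": TCP position; "orientation": TCP orientation; "contact_force": force on the tool from outside, world axes, zero at the start; "moment": the same for the moment, N m; "gripper_width": finger opening in mm.
Only numpy, scipy, OpenCV 4.12 (cv2) and the standard library are available. Lean on these libraries where they do the work, as an engineer would, in place of code of your own. Each camera call takes 0.05 s, during which the arm holds its last target.

## Working session

There is one attempt and no reset: what is moved stays moved. The work goes in short steps, Python scripts to look and compute and a tool call to move; the robot and the scene stay as the last step left them, time stands still between calls to the robot, and variables do not carry over. Pictures are saved under pics/ and viewed, and the job is handed in when it is done.

Besides the shell and the picture viewer there is one more tool, called after "Emit:" as name([rows], argument=value, ...), one row to a line, values as JSON. drive_tool: Moves the arm, as the interface text tells. Its arguments: {"type":"object","properties":{"targets":{"type":"array"},"grip_force":{"type":"number"}},"required":["targets"]}

```bash
mkdir -p pics; ls
python3 - <<'E'
from cell import ctrl
import cv2,numpy as np
o=ctrl.observe();print(o)
for n in ("scene","top","wrist"):
    m=ctrl.camera_model(n);print(n,{k:(np.round(v,3).tolist() if k=="extrinsics" else v) for k,v in m.items()})
    im=ctrl.camera(n);cv2.imwrite(f"pics/{n}0.png",cv2.cvtColor(im,cv2.COLOR_RGB2BGR))
E
```

```text
pics
{'time_s': 0.0, 'joints': array([ 6.89837548e+01,  1.96371507e+01,  8.73767093e+01, -1.60555022e-03,
        7.30751774e+01, -8.36446388e+00]), 'qvel': array([ 0.03162861, -0.01515478, -0.03458674, -0.02388605,  0.05627217,
       -0.07373967]), 'tau': array([ 1.09494482e-03, -4.31246996e+01, -2.44226038e+01,  7.19908183e-02,
        5.60121203e-02, -1.67094618e-04]), 'tool_pos': array([114.82507931, 511.88443026, 234.04166358]), 'orientation': array([[ 2.19016751e-01,  9.75720954e-01, -5.32288194e-04],
       [ 9.75719881e-01, -2.19017307e-01, -1.46023566e-03],
       [-1.54136286e-03, -1.99548102e-04, -9.99998792e-01]]), 'contact_force': array([-0.39839   ,  1.05169111, -1.1429951 ]), 'moment': array([ 0.00764623,  0.03726637, -0.01357723]), 'gripper_width': 91.75142925627307}
scene {'fx': 461.33380127794214, 'fy': 461.33380127794214, 'cx': 258.62322405679345, 'cy': 195.8737825994884, 'extrinsics': [[-0.009, 0.6, -0.8, 1860.68], [1.0, -0.012, -0.021, -43.117], [-0.023, -0.8, -0.599, 1129.862], [0.0, 0.0, 0.0, 1.0]]}
top {'fx': 437.8137533585178, 'fy': 437.8137533585178, 'cx': 250.95142692435493, 'cy': 197.1828763298663, 'extrinsics': [[0.021, -0.987, 0.158, 294.776], [-1.0, -0.019, 0.01, -102.637], [-0.006, -0.158, -0.987, 1479.028], [0.0, 0.0, 0.0, 1.0]]}
wrist {'fx': 294.25464682222815, 'fy': 294.25464682222815, 'cx': 253.92058593231167, 'cy': 188.44929144521794, 'extrinsics': [[0.219, 0.937, 0.271, 41.66], [0.976, -0.21, -0.062, 529.09], [-0.001, 0.278, -0.961, 384.135], [0.0, 0.0, 0.0, 1.0]]}
```

View pics/top0.png

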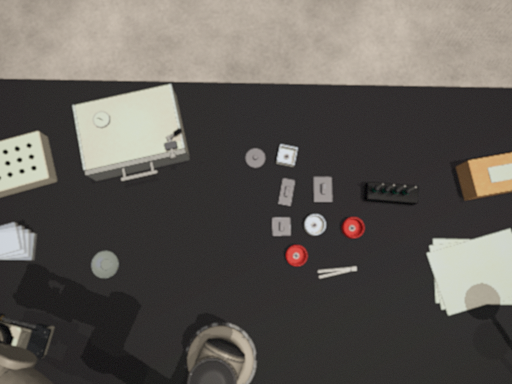

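View pics/scene0.png

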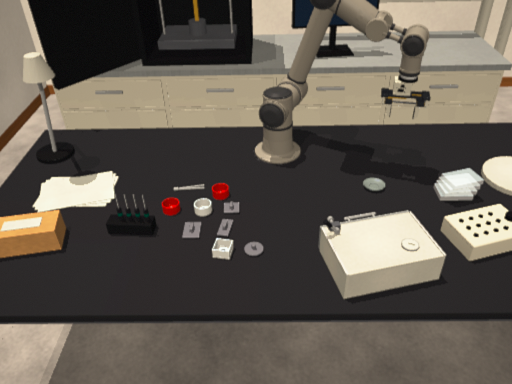

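View pics/wrist0.png

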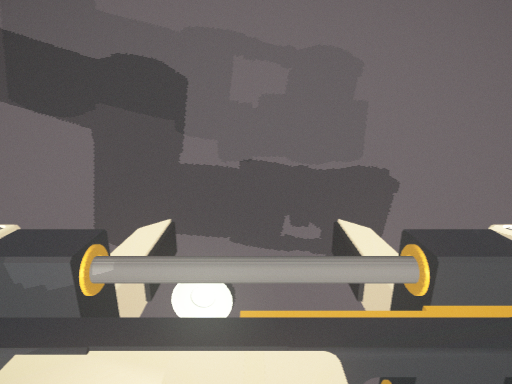

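```bash
cat > h.py <<'E'
import numpy as np,cv2
from cell import ctrl
def p2w(n,u,v,z,m=None):
    m=m or ctrl.camera_model(n);E=m["extrinsics"]
    d=E[:3,:3]@np.array([(u-m["cx"])/m["fx"],(v-m["cy"])/m["fy"],1.]);o=E[:3,3]
    return o+d*(z-o[2])/d[2]
def w2p(n,P,m=None):
    m=m or ctrl.camera_model(n);E=m["extrinsics"]
    P=np.atleast_2d(np.array(P,float));c=(P-E[:3,3])@E[:3,:3]
    return np.c_[m["fx"]*c[:,0]/c[:,2]+m["cx"],m["fy"]*c[:,1]/c[:,2]+m["cy"]]
def snap(n,f):
    im=cv2.cvtColor(ctrl.camera(n),cv2.COLOR_RGB2BGR);cv2.imwrite(f"pics/{f}.png",im);return im
def crop(im,u0,v0,u1,v1,s,f):
    cv2.imwrite(f"pics/{f}.png",cv2.resize(im[v0:v1,u0:u1],None,fx=s,fy=s,interpolation=cv2.INTER_CUBIC))
E
python3 - <<'E'
from h import *
im=cv2.imread("pics/top0.png")
crop(im,230,130,380,280,5,"t0a"[:3]+"a"); crop(im,65,75,200,190,5,"t0b")
for n,u,v,z in [("rlid",255,158,20),("sqb",288,155,36),("slid",287,191,15),("olid",323,188,15),("sqlid",281,226,15),("rb",315,224,36)]:
    print(n,p2w("top",u,v,z).round())
E
```

```text
rlid [ 664. -100.   20.]
sqb [ 673. -211.   36.]
slid [ 553. -210.   15.]
olid [ 565. -332.   15.]
sqlid [ 433. -191.   15.]
rb [ 440. -302.   36.]
```

View pics/t0aa.png

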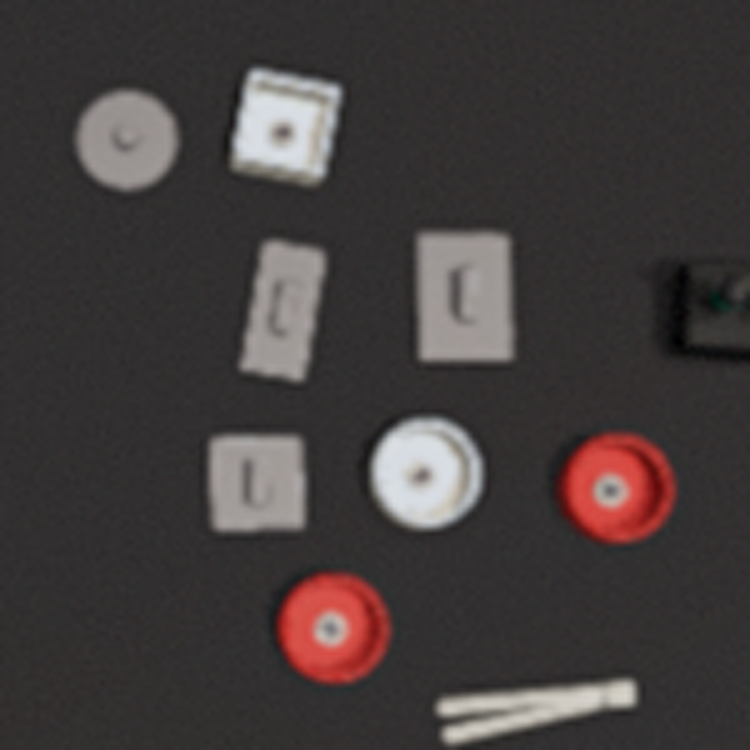

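View pics/t0b.png

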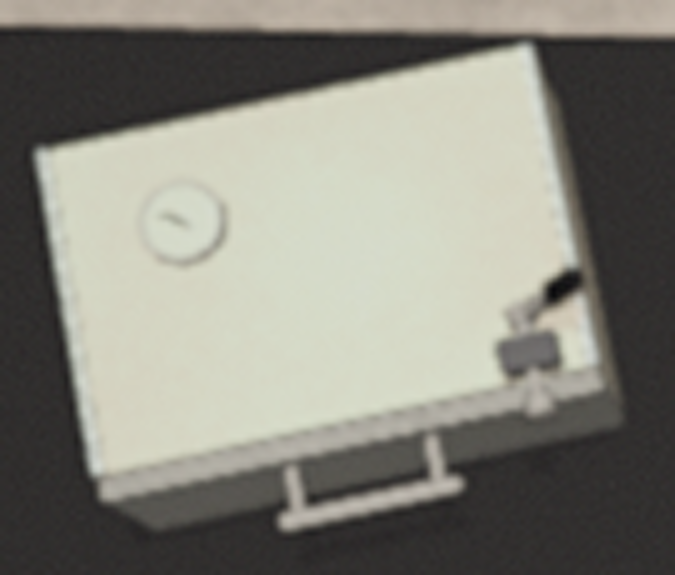

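Run:
```python
from h import *
from scipy.optimize import least_squares
px=np.array([[40,150],[532,42],[285,520],[458,485]])/5+[65,75]
L=np.array([[240,165,105],[240,-165,105],[-35,55,82],[-35,-55,82]],float)
def tf(q,L):
    c,s=np.cos(q[2]),np.sin(q[2]);return L@np.array([[c,s,0],[-s,c,0],[0,0,1]])+[q[0],q[1],0]
r=least_squares(lambda q:(w2p("top",tf(q,L))-px).ravel(),[550,330,0.1])
print(r.x,np.degrees(r.x[2]),r.fun)
T=lambda a:(w2p("top",tf(r.x,np.array([a],float)))[0]-[65,75])*5
s=.75
for n,a in dict(piv=(55,-125,117),tip=(55,-125-68*np.sin(.75),117+68*np.cos(.75)),fl=(0,165,102),fr=(0,-165,102),bl=(0,165,0)).items(): print(n,T(a).round(),tf(r.x,np.array([a],float)).round(1))
```

```text
[6.17519973e+02 2.85212227e+02 2.43873994e-01] 13.972950612856943 [ 0.18375769  0.08683969 -0.12099029  0.46353846  0.70840575 -0.07843879
 -0.77163394 -0.43147928]
piv [523. 314.] [[701.1 177.2 117. ]]
tip [580. 275.] [[712.3 132.2 166.8]]
fl [102. 499.] [[577.7 445.3 102. ]]
fr [604. 388.] [[657.4 125.1 102. ]]
bl [158. 530.] [[577.7 445.3   0. ]]
```

Emit:
drive_tool([
  [[2.0,-1.4,0],0.023,1],
  [[3.0,-2.1,0],0.023,1],
  [[3.0,-2.1,0],0.023,1],
  [[3.0,-2.1,0],0.023,1],
  [[3.0,-2.1,0],0.023,1],
  [[3.0,-2.1,0],0.023,1],
  [[3.0,-2.1,0],0.023,1],
  [[3.0,-2.1,0],0.023,1],
  [[3.0,-2.1,0],0.023,1],
  [[3.0,-2.1,0],0.023,1],
  [[3.0,-2.1,0],0.023,1],
  [[3.0,-2.1,0],0.023,1],
], grip_force=20)

```text
time_s: 1.15
tool_pos: [466.1, 265.9, 234.5]
orientation: [[-0.056, 0.998, -0.0], [0.998, 0.056, -0.0], [0.0, -0.0, -1.0]]
contact_force: [0.2, 0.9, 0.5]
gripper_width: 16.5
```

Emit:
drive_tool([
  [[2.8,-1.95,0],0.021,1],
  [[2.8,-1.95,0],0.021,1],
  [[2.8,-1.95,0],0.021,1],
  [[2.8,-1.95,0],0.021,1],
  [[2.8,-1.95,0],0.021,1],
  [[2.8,-1.95,0],0.021,1],
  [[2.8,-1.95,0],0.021,1],
  [[2.8,-1.95,0],0.021,1],
  [[2.8,-1.95,0],0.021,1],
  [[0,0,0],0,1],
])

```text
time_s: 1.98
tool_pos: [720.3, 86.7, 231.7]
orientation: [[-0.238, 0.971, -0.001], [0.971, 0.238, -0.002], [-0.001, -0.001, -1.0]]
contact_force: [2.2, 1.2, -1.0]
gripper_width: 0.5
```

Run:
```python
from h import *
o=ctrl.observe();print(o['time_s'],o['tool_pos'],np.degrees(np.arctan2(o['orientation'][1,0],o['orientation'][0,0])),o['gripper_width'])
snap("wrist","w1");im=snap("scene","s1");crop(im,300,170,460,310,4,"s1c")
```

```text
1.9833 [720.30921185  86.71626076 231.6537193 ] 103.77260270128741 0.4894146078784098
```

View pics/w1.png

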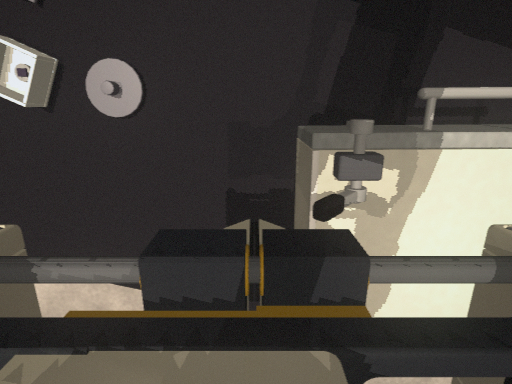

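View pics/s1c.png

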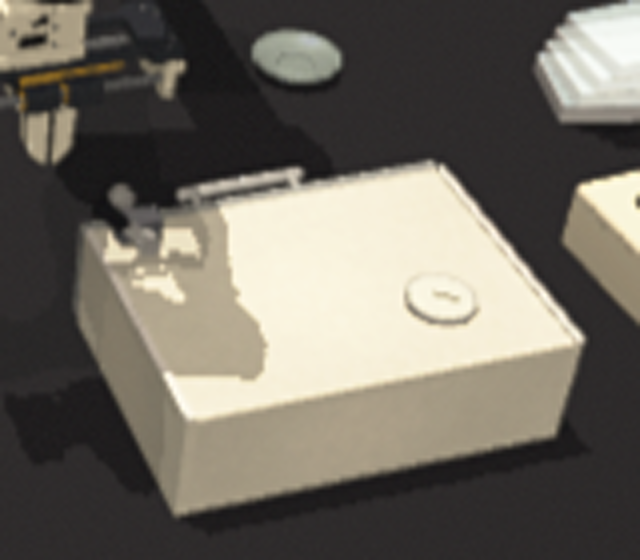

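```bash
cat >> h.py <<'E'
CAB=np.array([617.5,285.2,0.2439])
def c2w(a,q=None):
    q=CAB if q is None else q
    c,s=np.cos(q[2]),np.sin(q[2]);return np.atleast_2d(np.array(a,float))@np.array([[c,s,0],[-s,c,0],[0,0,1]])+[q[0],q[1],0]
def st():
    o=ctrl.observe();print(round(o['time_s'],2),o['tool_pos'].round(1),'yaw',round(float(np.degrees(np.arctan2(o['orientation'][1,0],o['orientation'][0,0]))),2),'F',o['contact_force'].round(1),'w',round(o['gripper_width'],1));return o
E
python3 - <<'E'
from h import *
print(w2p("wrist",c2w([(55,-125,117),(55,-125-68*np.sin(.75),117+68*np.cos(.75)),(-35,-55,82),(0,-165,102),(16,-165,105)])).round())
print(c2w([(55,-215,158),(55,-110-19,158)]))
E
```

```text
[[346. 192.]
 [306. 210.]
 [415.  93.]
 [304. 131.]
 [304. 149.]]
[[722.79233609  89.84513326 158.        ]
 [702.02427976 173.29983855 158.        ]]
```

Run:
```python
from h import *
im=cv2.imread("pics/w1.png");crop(im,280,70,512,240,3,"w1c")
```

```text
(no output)
```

View pics/w1c.png

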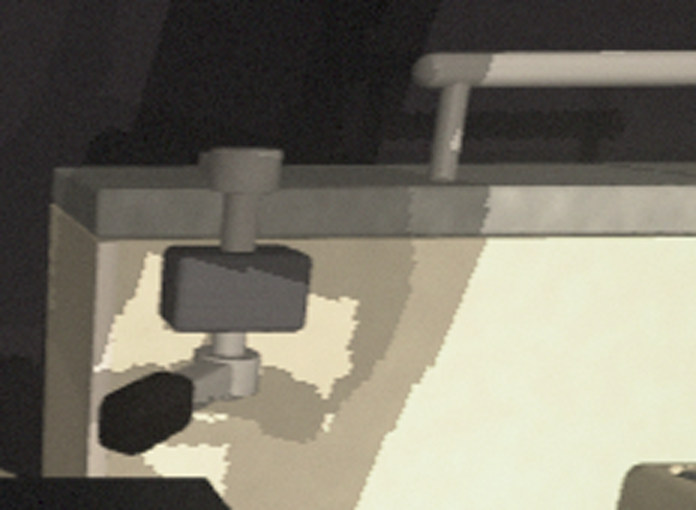

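Run:
```python
from h import *
o=st()
R=o['orientation'];t=o['tool_pos']
for z in (8,0,-11): print(z,w2p("wrist",t+R@np.array([0,0,z])))
print("top",w2p("top",t+R@np.array([0,0,8])))
im=snap("top","t1");crop(im,65,75,265,215,4,"t1c")
# round lid & square box in wrist
print(p2w("wrist",108,88,28.),p2w("top",255,157.8,28.))
im=cv2.imread("pics/w1.png");crop(im,0,0,300,260,3,"w1d")
```

```text
2.08 [717.2  90.7 232.7] yaw 103.87 F [-0.8  1.  -0. ] w 0.1
8 [[253.02581526 236.15431814]]
0 [[252.98264346 242.34972312]]
-11 [[252.91626549 251.87535104]]
top [[191.83658973 122.66476922]]
[667.39947646 -91.88862211  28.        ] [662.90909269 -99.51388738  28.        ]
```

View pics/w1d.png

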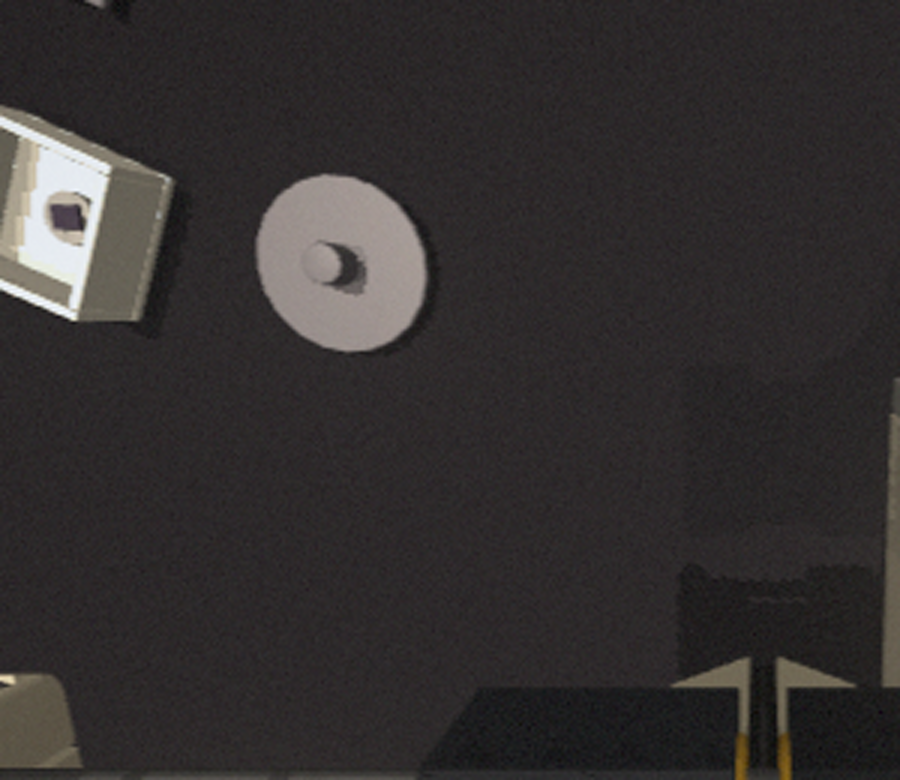

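View pics/t1c.png

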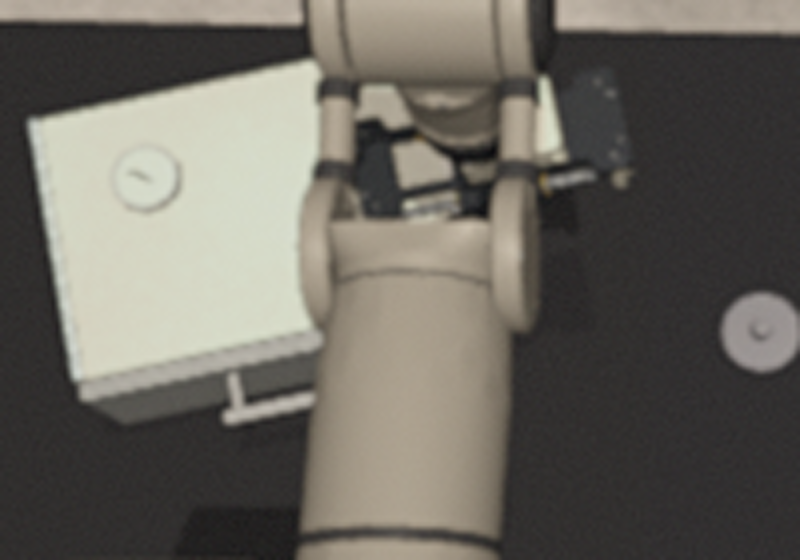

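Run:
```python
from h import *
st();im=snap("wrist","w2");crop(im,280,70,512,240,3,"w2c")
st()
print(((w2p("wrist",c2w([(55,-125,117),(55,-125-68*np.sin(.75),117+68*np.cos(.75)),(-35,-55,82),(0,-165,102),(16,-165,105)]))-[280,70])*3).round())
```

```text
2.13 [716.6  91.8 233.6] yaw 103.95 F [-0.5  0.1  0.5] w 0.3
2.18 [716.3  92.4 234.4] yaw 104.0 F [0.5 0.4 0.5] w 0.4
[[191. 365.]
 [ 70. 420.]
 [398.  70.]
 [ 65. 185.]
 [ 65. 237.]]
```

View pics/w2c.png

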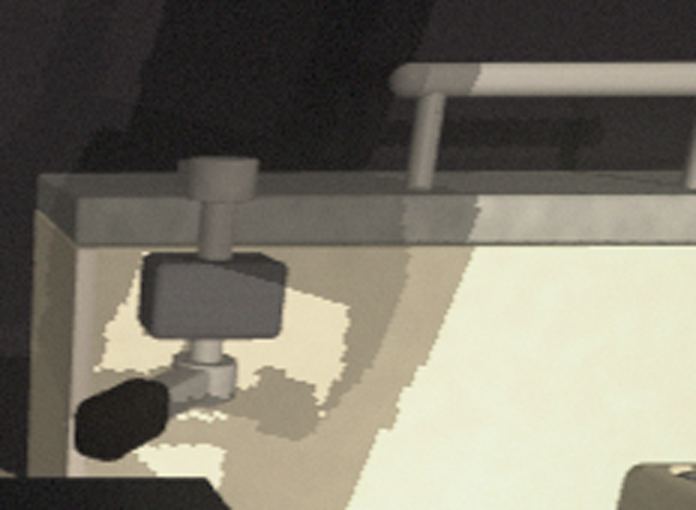

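Emit:
drive_tool([
  [[0.3,0.1,-2.0],0,1],
  [[0.3,0.1,-2.0],0,1],
  [[0,0,-2.0],0,1],
  [[0,0,-1.7],0,1],
  [[-0.2,0.8,0],0,1],
  [[-0.2,0.8,0],0,1],
  [[-0.2,0.8,0],0,1],
  [[-0.2,0.8,0],0,1],
  [[-0.2,0.8,0],0,1],
  [[-0.2,0.8,0],0,1],
  [[-0.2,0.8,0],0,1],
  [[-0.2,0.8,0],0,1],
])

```text
time_s: 3.18
tool_pos: [708.5, 157.8, 163.1]
orientation: [[-0.241, 0.971, 0.009], [0.971, 0.241, 0.0], [-0.002, 0.008, -1.0]]
contact_force: [1.2, -2.4, 1.7]
gripper_width: 0.4
```

Emit:
drive_tool([
  [[-0.2,0.8,0],0,1],
  [[-0.2,0.8,0],0,1],
  [[-0.2,0.8,0],0,1],
  [[0,0,0],0,1],
  [[0,0,0],0,1],
])

```text
time_s: 3.6
tool_pos: [700.1, 183.3, 156.8]
orientation: [[-0.243, 0.97, -0.002], [0.97, 0.243, 0.001], [0.001, -0.002, -1.0]]
contact_force: [-0.2, -0.2, -0.5]
gripper_width: 0.2
```

Run:
```python
from h import *
st();im=snap("wrist","w3");im=snap("scene","s3");crop(im,310,170,450,290,5,"s3c")
```

```text
3.6 [700.1 183.3 156.8] yaw 104.09 F [-0.2 -0.2 -0.5] w 0.2
```

View pics/w3.png

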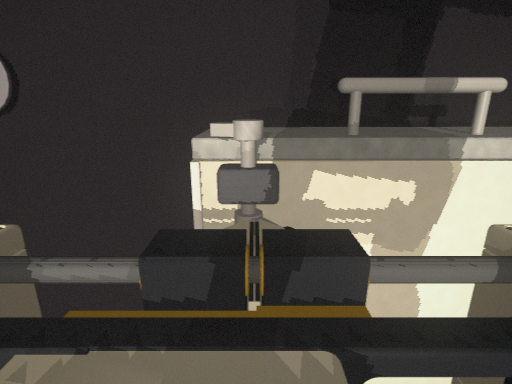

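View pics/s3c.png

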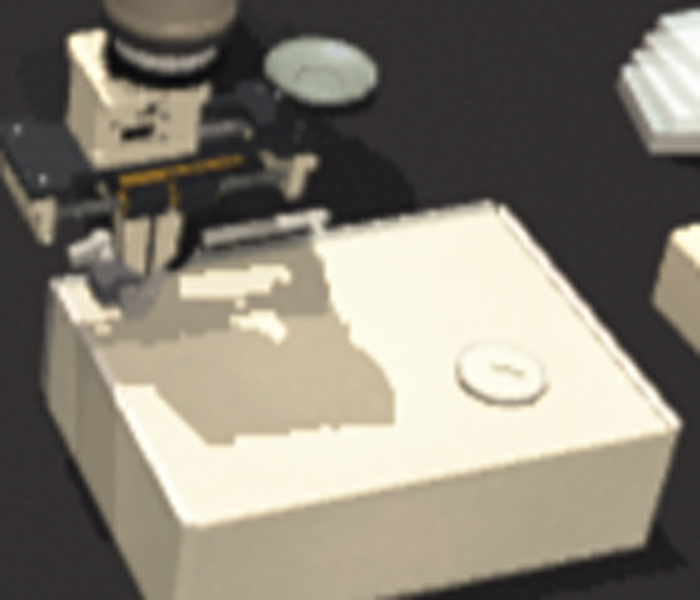

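Emit:
drive_tool([
  [[-0.12,0.48,0],0,1],
  [[-0.12,0.48,0],0,1],
  [[0,0,0],0,1],
  [[0,0,0],0,1],
])

```text
time_s: 4.03
tool_pos: [698.4, 191.9, 157.7]
orientation: [[-0.242, 0.97, -0.0], [0.97, 0.242, 0.001], [0.001, -0.0, -1.0]]
contact_force: [0.2, -0.1, 0.1]
gripper_width: 1.2
```

Run:
```python
from h import *
st();im=snap("wrist","w4");crop(im,180,90,400,240,3,"w4c")
```

```text
4.03 [698.4 191.9 157.7] yaw 104.01 F [ 0.2 -0.1  0.1] w 1.2
```

View pics/w4c.png

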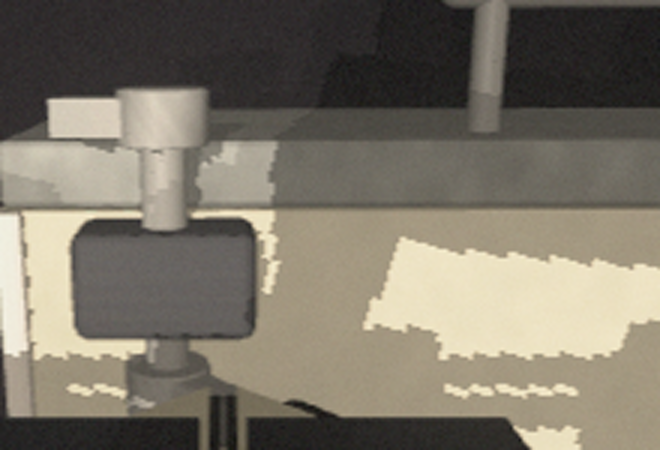

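Emit:
drive_tool([
  [[0,0,3.0],0,1],
  [[0,0,3.0],-0.11,1],
  [[-1.0,0.8,1.0],-0.12,0.76],
  [[-1.2,1.0,0],-0.12,0.76],
  [[-1.2,1.0,0],-0.12,0.76],
  [[-1.2,1.0,0],-0.12,0.76],
  [[-1.2,1.0,0],-0.12,0.76],
  [[-1.2,1.0,0],-0.12,0.76],
  [[-1.2,1.0,0],-0.12,0.76],
  [[-1.2,1.0,0],-0.12,0.76],
  [[-1.1,1.1,0],-0.12,0.76],
  [[-1.1,1.1,0],-0.12,0.76],
])

```text
time_s: 5.08
tool_pos: [581.9, 291.9, 227.9]
orientation: [[0.878, 0.479, 0.0], [0.479, -0.878, 0.001], [0.0, -0.0, -1.0]]
contact_force: [-0.3, -0.6, 0.0]
gripper_width: 22.4
```

Emit:
drive_tool([
  [[0,0,0],-0.12,0.76],
  [[0,0,-1],-0.12,0.76],
  [[0,0,-1],-0.02,0.76],
  [[0,0,-1],0,0.76],
  [[0,0,0],0,0.76],
  [[0,0,0],0,0.76],
])

```text
time_s: 5.58
tool_pos: [582.2, 291.0, 196.6]
orientation: [[0.97, 0.245, -0.002], [0.245, -0.97, -0.001], [-0.002, 0.0, -1.0]]
contact_force: [0.5, 0.2, 0.1]
gripper_width: 22.1
```

```bash
sed -i 's/^CAB=.*/CAB=np.array([617.7,288.3,0.2439])/' h.py
python3 - <<'E'
from h import *
o=st();im=snap("wrist","w5");st();im=snap("scene","s5");crop(im,310,170,450,290,5,"s5c")
print(c2w((-35,15,82)),w2p("wrist",c2w([(-35,-55,82),(-35,55,82),(-35,15,82)])).round())
E
```

```text
5.58 [582.2 291.  196.6] yaw 14.15 F [0.5 0.2 0.1] w 22.1
5.63 [582.6 291.2 197.4] yaw 14.12 F [-0.4  0.5  1.6] w 22.0
[[580.11354034 294.4039373   82.        ]] [[252. 251.]
 [252. 140.]
 [252. 183.]]
```

View pics/w5.png

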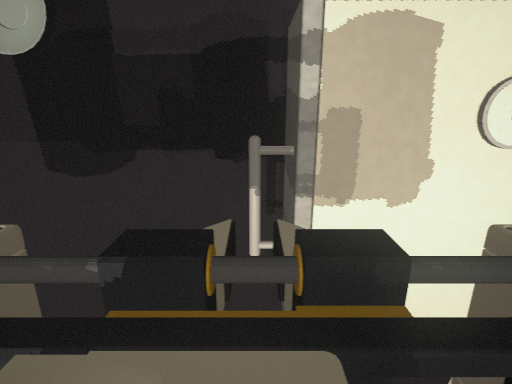

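View pics/s5c.png

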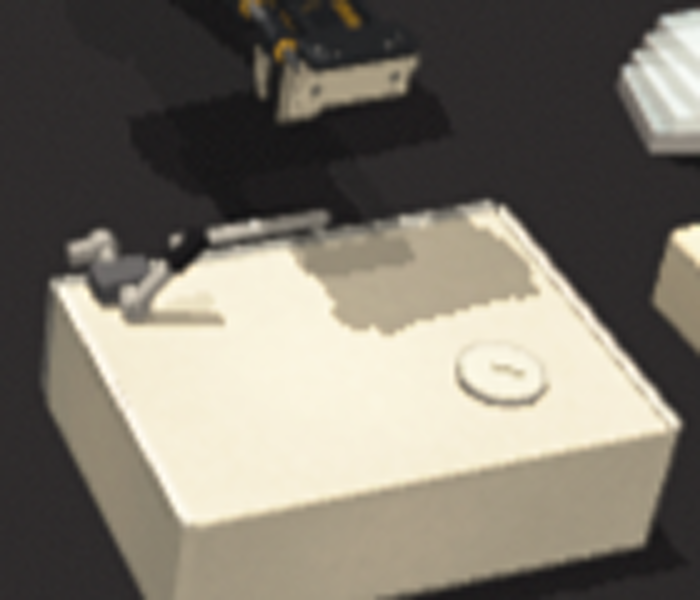

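Emit:
drive_tool([
  [[0,0,-2.0],0,0.77],
  [[0,0,-2.0],0,0.77],
  [[0,0,-2.0],0,0.77],
  [[0,0,-2.0],0,0.77],
  [[0,0,-1.0],0,0.77],
  [[0,0,-1.0],0,0.77],
  [[0,0,-1.0],0,0.77],
  [[0,0,-1.2],0,0.77],
  [[0,0,0],0,0.77],
  [[0,0,0],0,0.77],
])

```text
time_s: 6.52
tool_pos: [582.4, 291.3, 75.4]
orientation: [[0.97, 0.243, -0.001], [0.243, -0.97, -0.0], [-0.001, 0.0, -1.0]]
contact_force: [0.5, 0.2, -0.5]
gripper_width: 21.3
```

Now grip and pull 160 mm along the cabinet's −x.

Emit:
drive_tool([
  [[0,0,0],0,1],
  [[0,0,0],0,1],
  [[0,0,0],0,1],
  [[0,0,0],0,1],
  [[-0.6,-0.15,0],0,1],
  [[-1.2,-0.3,0],0,1],
  [[-1.5,-0.37,0],0,1],
  [[-1.5,-0.37,0],0,1],
  [[-1.5,-0.37,0],0,1],
  [[-1.5,-0.37,0],0,1],
  [[-1.5,-0.37,0],0,1],
  [[-1.5,-0.37,0],0,1],
], grip_force=20)

```text
time_s: 7.52
tool_pos: [475.7, 264.5, 76.6]
orientation: [[0.97, 0.243, 0.005], [0.243, -0.97, 0.001], [0.005, 0.0, -1.0]]
contact_force: [5.0, -2.0, 0.3]
gripper_width: 10.2
```

Emit:
drive_tool([
  [[-1.5,-0.37,0],0,1],
  [[-1.5,-0.37,0],0,1],
  [[-0.8,-0.2,0],0,1],
  [[-0.4,-0.1,0],0,1],
  [[0,0,0],0,1],
])

```text
time_s: 7.93
tool_pos: [432.3, 253.6, 76.5]
orientation: [[0.97, 0.243, 0.001], [0.243, -0.97, -0.001], [0.001, 0.001, -1.0]]
contact_force: [-2.3, -6.1, 8.7]
gripper_width: 10.1
```

Emit:
drive_tool([
  [[-0.4,-0.1,0],0,1],
  [[-0.3,-0.08,0],0,1],
  [[-0.2,-0.05,0],0,1],
  [[0,0,0],0,1],
  [[0,0,0],0,1],
])

```text
time_s: 8.35
tool_pos: [427.2, 252.3, 76.6]
orientation: [[0.97, 0.243, 0.008], [0.243, -0.97, 0.002], [0.008, 0.0, -1.0]]
contact_force: [10.5, -2.9, -2.4]
gripper_width: 10.2
```

Emit:
drive_tool([
  [[0.3,0.07,0],0,0.77],
  [[0,0,0],0,0.77],
  [[0,0,2.0],0,0.77],
  [[0,0,4.0],0,0.76],
  [[0,0,4.0],0.1,0.5],
  [[0.3,-1.5,3.5],0.11,0],
  [[1.2,-3.5,1],0.11,0],
  [[1.2,-3.5,1],0.11,0],
  [[1.2,-3.5,0],0.11,0],
  [[1.2,-3.5,0],0.11,0],
  [[1.2,-3.5,0],0.11,0],
  [[1.2,-3.5,0],0.11,0],
])

```text
time_s: 9.35
tool_pos: [500.7, 28.7, 230.2]
orientation: [[0.441, 0.897, -0.001], [0.897, -0.441, 0.001], [0.0, -0.001, -1.0]]
contact_force: [0.9, 0.7, 0.2]
gripper_width: 70.9
```

Emit:
drive_tool([
  [[1.2,-3.5,0],0.11,0],
  [[1.2,-3.5,0],0.11,0],
  [[1.2,-3.5,0],0.11,0],
  [[1.2,-3.5,0],0.11,0],
  [[1.2,-3.5,0],0.11,0],
  [[0.5,-2,0],0,0],
  [[0,0,0],0,0],
  [[0,0,0],0,0],
  [[0,0,0],0,0],
])

```text
time_s: 10.1
tool_pos: [565.4, -163.9, 229.9]
orientation: [[-0.087, 0.996, -0.001], [0.996, 0.087, 0.001], [0.002, -0.001, -1.0]]
contact_force: [-0.0, -0.6, 0.3]
gripper_width: 91.4
```

Run:
```python
from h import *
import pickle
o=st();m=ctrl.camera_model("wrist");im=snap("wrist","w6");st();pickle.dump(m,open("m6.pkl","wb"))
snap("top","t6"); im=snap("scene","s6");crop(im,150,170,460,310,2.5,"s6c")
```

```text
10.1 [ 565.4 -163.9  229.9] yaw 95.0 F [-0.  -0.6  0.3] w 91.4
10.15 [ 565.5 -163.6  230.2] yaw 95.04 F [-0.3  0.1 -0.9] w 91.5
```

View pics/w6.png

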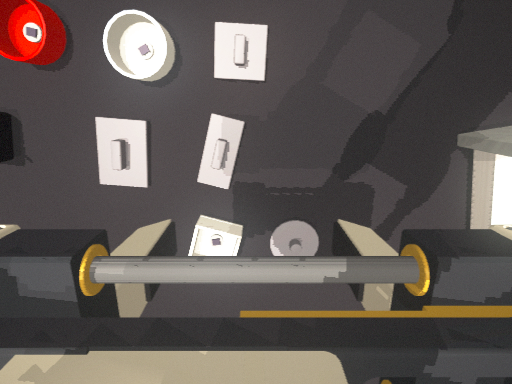

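View pics/t6.png

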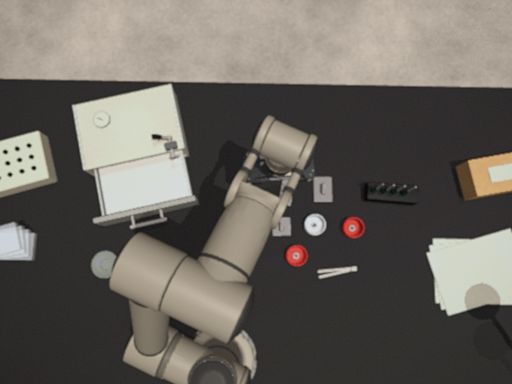

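View pics/s6c.png

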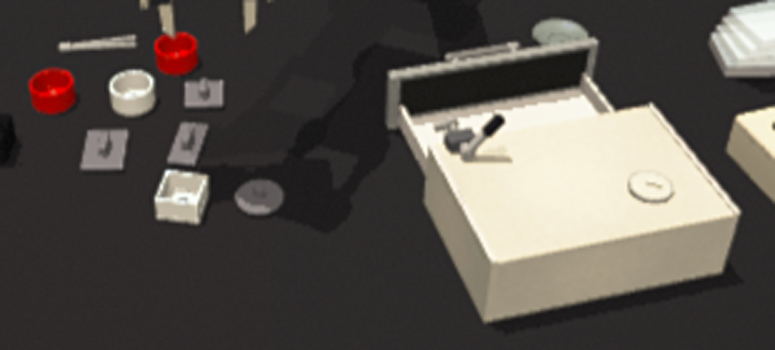

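```bash
cat >> h.py <<'E'
def rectify(im,m,z,x0,x1,y0,y1,s=2.0):
    """top-down picture of plane z: col = (y1-y)*s, row=(x1-x)*s"""
    W=[(x0,y0),(x0,y1),(x1,y1),(x1,y0)]
    src=w2p("",[(a,b,z) for a,b in W],m).astype(np.float32)
    dst=np.array([((y1-b)*s,(x1-a)*s) for a,b in W],np.float32)
    return cv2.warpPerspective(im,cv2.getPerspectiveTransform(src,dst),(int((y1-y0)*s),int((x1-x0)*s)))
def segs(R,x1,y1,s,th=90,amin=500):
    g=cv2.cvtColor(R,cv2.COLOR_BGR2GRAY);_,b=cv2.threshold(g,th,255,0)
    cs,_=cv2.findContours(b,cv2.RETR_EXTERNAL,cv2.CHAIN_APPROX_NONE)
    for c in cs:
        if cv2.contourArea(c)/s/s<amin: continue
        (u,v),(w,h),a=cv2.minAreaRect(c)
        print('x %.1f y %.1f  size %.1f x %.1f ang %.1f area %.0f'%(x1-v/s,y1-u/s,w/s,h/s,a,cv2.contourArea(c)/s/s))
E
python3 - <<'E'
from h import *
import pickle
m=pickle.load(open("m6.pkl","rb"));im=cv2.imread("pics/w6.png")
for z in (11,36):
    R=rectify(im,m,z,350,720,-350,0);cv2.imwrite(f"pics/r6_{z}.png",R);print(z);segs(R,720,0,2.)
mt=ctrl.camera_model("top");im=cv2.imread("pics/top0.png")
for z in (11,36):
    R=rectify(im,mt,z,380,720,-400,-40);cv2.imwrite(f"pics/rt_{z}.png",R);print("top",z);segs(R,720,-40,2.)
E
```

```text
11
x 434.9 y -190.8  size 60.9 x 61.8 ang 88.0 area 3652
x 441.1 y -307.2  size 83.5 x 76.3 ang 41.1 area 5001
x 553.4 y -207.6  size 44.0 x 91.6 ang 9.5 area 3891
x 564.8 y -324.0  size 87.5 x 51.0 ang 90.0 area 4389
x 646.7 y -12.5  size 68.1 x 30.3 ang 48.7 area 1098
x 662.8 y -99.4  size 54.2 x 68.3 ang 84.8 area 3085
x 683.5 y -304.8  size 37.1 x 102.1 ang 43.5 area 2290
x 678.8 y -174.8  size 82.5 x 349.5 ang 90.0 area 11608
36
x 438.6 y -189.3  size 57.0 x 57.6 ang 87.7 area 3173
x 444.5 y -297.9  size 78.4 x 69.7 ang 34.4 area 4338
x 549.1 y -205.1  size 40.8 x 85.3 ang 9.4 area 3369
x 559.9 y -319.5  size 81.5 x 59.7 ang 89.5 area 4736
x 637.5 y -19.8  size 70.3 x 31.7 ang 48.5 area 1371
x 651.1 y -104.2  size 50.5 x 63.6 ang 84.8 area 2675
x 671.1 y -296.3  size 34.4 x 96.6 ang 43.8 area 2002
x 673.8 y -174.8  size 92.5 x 349.5 ang 90.0 area 15084
top 11
x 433.4 y -191.3  size 65.5 x 65.5 ang 88.5 area 4044
x 442.2 y -304.7  size 75.2 x 76.8 ang 56.3 area 4558
x 551.5 y -208.2  size 46.6 x 93.9 ang 9.5 area 4090
x 563.3 y -331.4  size 89.8 x 65.0 ang 88.5 area 5626
x 668.5 y -99.3  size 70.0 x 69.6 ang 17.1 area 3807
x 680.0 y -208.4  size 69.0 x 75.3 ang 10.6 area 4918
top 36
x 430.8 y -189.8  size 64.5 x 64.5 ang 90.0 area 3908
x 439.6 y -301.3  size 73.8 x 75.6 ang 55.3 area 4404
x 547.1 y -206.4  size 45.7 x 92.2 ang 9.7 area 3956
x 558.7 y -327.4  size 88.1 x 64.0 ang 88.5 area 5434
x 662.1 y -99.3  size 68.7 x 68.4 ang 17.1 area 3677
x 673.4 y -206.6  size 67.8 x 74.1 ang 10.6 area 4760
```

View pics/r6_11.png

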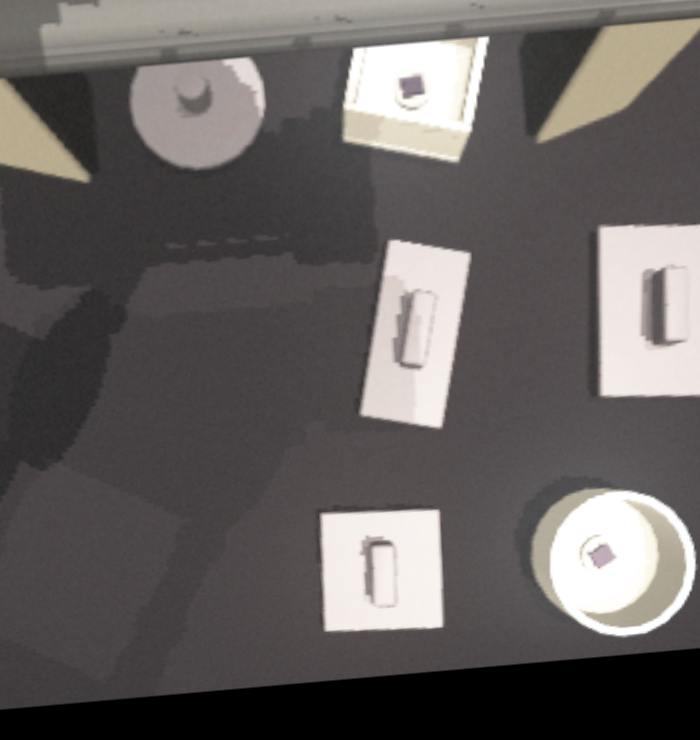

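Emit:
drive_tool([
  [[2,0.3,0.5],0,0],
  [[2,0.3,0.5],0,0],
  [[2,0.3,0.5],0,0],
  [[2,0,0],0,0],
  [[0,0,0],0,0],
  [[0,0,0],0,0],
  [[0,0,0],0,0],
  [[0,0,0],0,0],
])

```text
time_s: 10.92
tool_pos: [645.1, -155.7, 245.5]
orientation: [[-0.087, 0.996, -0.001], [0.996, 0.087, 0.0], [0.0, -0.001, -1.0]]
contact_force: [-0.0, -0.5, -0.4]
gripper_width: 91.9
```

```bash
cat >> h.py <<'E'
def look(f,regs,zs=(11,36),s=2.0,th=90):
    o=st();m=ctrl.camera_model("wrist");im=snap("wrist",f);st()
    x0,x1,y0,y1=regs
    for z in zs:
        R=rectify(im,m,z,x0,x1,y0,y1,s);cv2.imwrite(f"pics/{f}_r{z}.png",R);print("z",z);segs(R,x1,y1,s,th)
    return im,m
E
python3 - <<'E'
from h import *
look("w7",(560,760,-300,-20),s=2.8)
E
```

```text
10.92 [ 645.1 -155.7  245.5] yaw 95.01 F [-0.  -0.5 -0.4] w 91.9
10.97 [ 645.2 -155.9  245.7] yaw 95.0 F [-0.4 -0.6 -0.1] w 91.8
z 11
x 577.8 y -211.6  size 44.0 x 42.3 ang 9.2 area 1650
x 669.8 y -99.3  size 68.2 x 69.3 ang 90.0 area 3675
x 683.5 y -211.9  size 86.3 x 127.9 ang 5.1 area 7620
x 750.5 y -280.2  size 20.2 x 43.1 ang 67.4 area 550
z 36
x 576.9 y -208.3  size 41.1 x 40.3 ang 9.5 area 1471
x 663.2 y -102.8  size 64.7 x 64.0 ang 31.0 area 3213
x 676.1 y -208.6  size 80.7 x 119.4 ang 5.2 area 6657
x 745.2 y -276.9  size 27.5 x 53.2 ang 67.8 area 889
```

View pics/w7_r11.png

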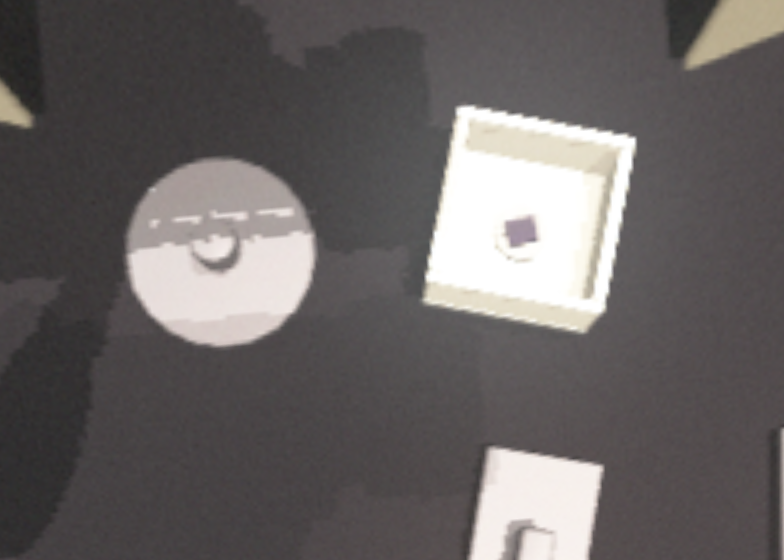

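View pics/w7_r36.png

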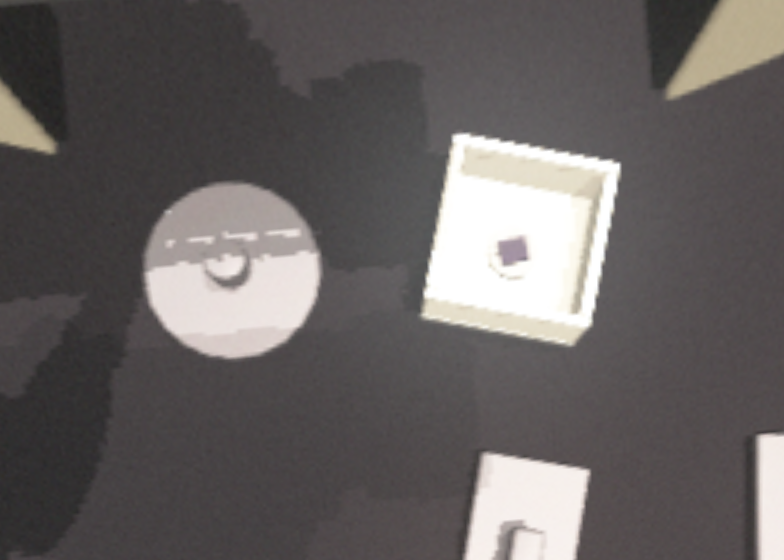

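Emit:
drive_tool([
  [[0.82,1.89,-1],0,0.5],
  [[0.82,1.89,-2],0,0.5],
  [[0.82,1.89,-3],0,0.5],
  [[0,0,-4],0,0.5],
  [[0,0,-4],0,0.5],
  [[0,0,-3],0,0.5],
  [[0,0,-2.5],0,0.5],
  [[0,0,-1.5],0,0.5],
  [[0,0,-1],0,0.5],
  [[0,0,-0.4],0,0.5],
  [[0,0,0],0,0.5],
  [[0,0,0],0,0.5],
])

```text
time_s: 11.97
tool_pos: [671.1, -99.7, 22.7]
orientation: [[-0.087, 0.996, 0.002], [0.996, 0.087, -0.0], [-0.001, 0.002, -1.0]]
contact_force: [1.0, 0.4, 0.3]
gripper_width: 46.0
```

Emit:
drive_tool([
  [[0,0,0],0,1],
  [[0,0,0],0,1],
  [[0,0,0],0,1],
  [[0,0,0],0,1],
  [[0,0,0],0,1],
  [[0,0,1],0,1],
  [[0,0,3],0,1],
  [[0,0,4],0,1],
  [[0,0,4],0,1],
  [[-1,-1,3],0,1],
  [[-2.2,-1.9,0],0,1],
  [[-2.2,-1.9,0],0,1],
], grip_force=20)

```text
time_s: 12.97
tool_pos: [617.4, -147.6, 174.9]
orientation: [[-0.089, 0.996, 0.006], [0.996, 0.089, -0.002], [-0.003, 0.006, -1.0]]
contact_force: [-0.5, -1.2, -1.3]
gripper_width: 15.1
```

Emit:
drive_tool([
  [[-2.2,-1.9,0],0,1],
  [[-2.2,-1.9,0],0,1],
  [[-2.2,-1.9,0],0,1],
  [[-2.2,-1.9,0],0,1],
  [[-2.2,-1.9,0],0,1],
  [[-2.2,-1.9,0],0,1],
  [[0,0,0],0,1],
  [[0,0,0],0,1],
  [[0,0,0],0,1],
])

```text
time_s: 13.72
tool_pos: [484.9, -261.3, 172.0]
orientation: [[-0.087, 0.996, 0.001], [0.996, 0.087, -0.0], [-0.0, 0.001, -1.0]]
contact_force: [0.5, 0.6, -0.4]
gripper_width: 15.2
```

Run:
```python
from h import *
im,m=look("w8",(380,580,-380,-100),s=2.8)
```

```text
13.72 [ 484.9 -261.3  172. ] yaw 94.97 F [ 0.5  0.6 -0.4] w 15.2
13.77 [ 485.2 -260.9  171.8] yaw 95.02 F [ 0.1  0.2 -1.5] w 15.1
z 11
x 480.2 y -269.3  size 199.6 x 220.7 ang 90.0 area 32420
z 36
x 480.2 y -273.8  size 199.6 x 211.8 ang 90.0 area 29709
x 568.4 y -155.9  size 23.2 x 111.8 ang 90.0 area 1978
```

View pics/w8.png

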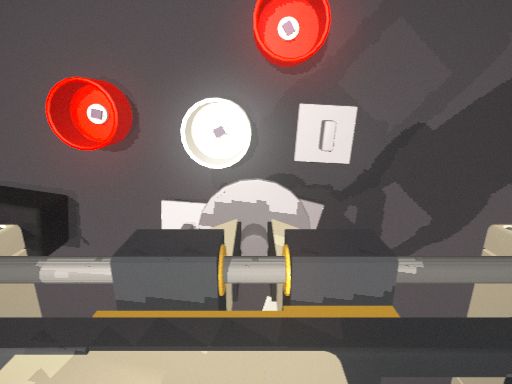

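View pics/w8_r36.png

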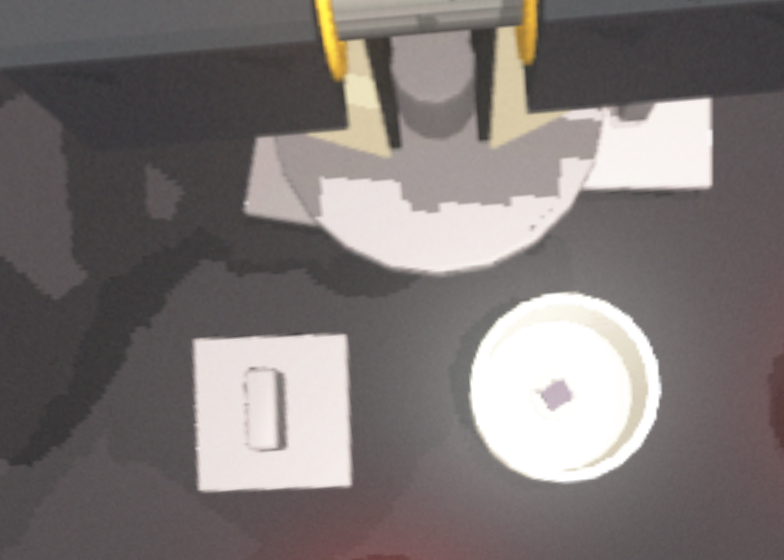

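Run:
```python
from h import *
o=ctrl.observe();m=ctrl.camera_model("wrist");im=cv2.imread("pics/w8.png")
z=o['tool_pos'][2]-11
x,y=o['tool_pos'][:2]
R=rectify(im,m,z,x-60,x+40,y-60,y+60,5);cv2.imwrite("pics/w8_l.png",R)
```

```text
(no output)
```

View pics/w8_l.png

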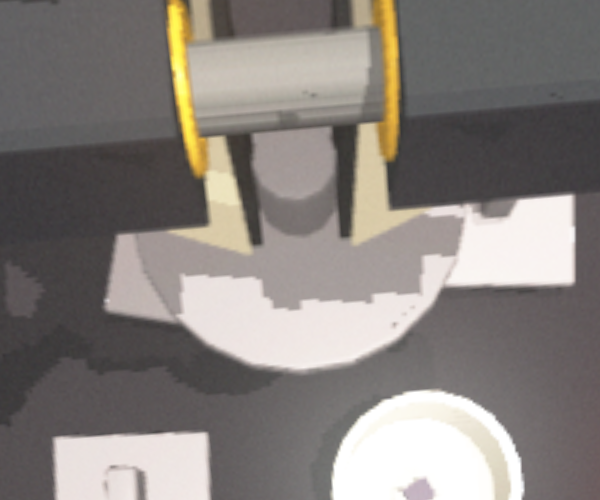

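Emit:
drive_tool([
  [[-1.45,-1.37,0],0,1],
  [[-1.45,-1.37,-1],0,1],
  [[-1.45,-1.38,-2],0,1],
  [[0,0,-3],0,1],
  [[0,0,-2],0,1],
  [[0,0,-1],0,1],
  [[0,0,-0.6],0,1],
  [[0,0,-0.6],0,1],
  [[0,0,-0.6],0,1],
  [[0,0,-0.6],0,1],
  [[0,0,-0.3],0,1],
  [[0,0,0],0,1],
])

```text
time_s: 14.77
tool_pos: [440.9, -302.4, 54.1]
orientation: [[-0.087, 0.996, -0.0], [0.996, 0.087, 0.0], [0.0, -0.0, -1.0]]
contact_force: [-0.2, -0.0, -0.4]
gripper_width: 15.5
```

Emit:
drive_tool([
  [[0,0,-0.2],0,1],
  [[0,0,0],0,1],
  [[0,0,0],0,1],
])

```text
time_s: 15.02
tool_pos: [441.1, -302.7, 52.6]
orientation: [[-0.087, 0.996, 0.0], [0.996, 0.087, -0.0], [-0.0, 0.0, -1.0]]
contact_force: [0.2, 0.3, -1.0]
gripper_width: 15.1
```

Emit:
drive_tool([
  [[0,0,0],0,0.6],
  [[0,0,0],0,0.6],
  [[0,0,0],0,0.6],
  [[0,0,2],0,0.6],
  [[0,0,4],0,0.6],
  [[1,1,4],0,0.6],
  [[2,2,4],-0.05,0.5],
  [[2,2,0],0,0.5],
  [[0.5,1,0],0,0.5],
  [[0,0,0],0,0.5],
  [[0,0,0],0,0.5],
  [[0,0,0],0,0.5],
])

```text
time_s: 16.02
tool_pos: [491.7, -246.1, 184.5]
orientation: [[-0.037, 0.999, -0.002], [0.999, 0.037, 0.001], [0.001, -0.002, -1.0]]
contact_force: [-0.5, 0.2, 0.2]
gripper_width: 45.9
```

Run:
```python
from h import *
im,m=look("w9",(380,580,-380,-100),zs=(11,41),s=2.8)
```

```text
16.02 [ 491.7 -246.1  184.5] yaw 92.12 F [-0.5  0.2  0.2] w 45.9
16.07 [ 491.7 -246.3  184.6] yaw 92.09 F [ 0.6 -0.7 -0.4] w 45.9
z 11
x 480.2 y -269.5  size 199.6 x 220.4 ang 90.0 area 21139
x 542.7 y -185.4  size 74.6 x 98.6 ang 90.0 area 3940
z 41
x 479.6 y -267.5  size 199.2 x 201.9 ang 88.2 area 18236
x 538.6 y -194.8  size 82.9 x 108.9 ang 90.0 area 4908
```

View pics/w9_r41.png

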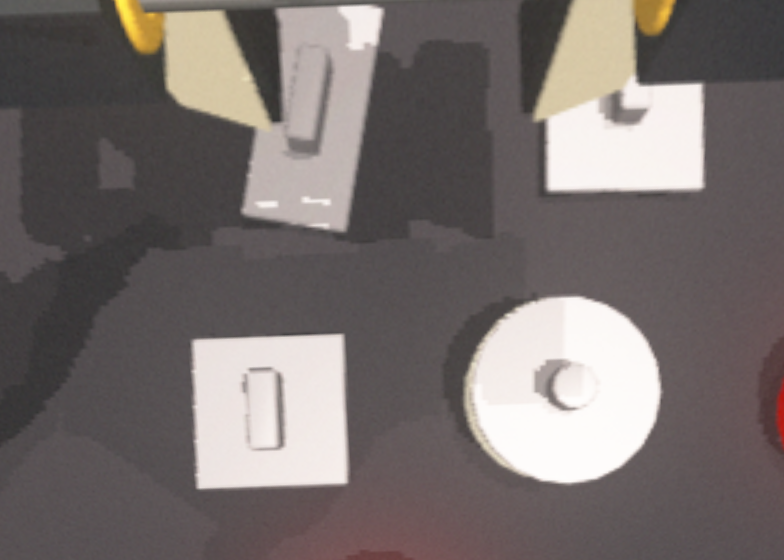

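View pics/w9.png

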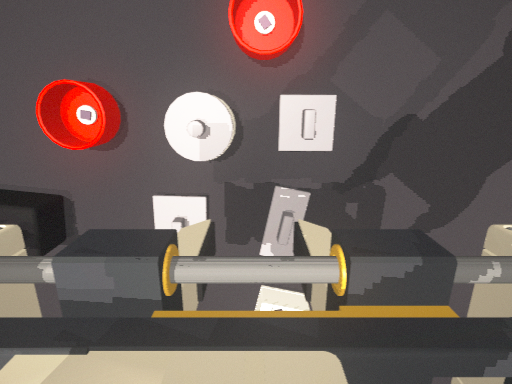

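Run:
```python
from h import *
im=cv2.imread("pics/w9.png");m=ctrl.camera_model("wrist")
R=rectify(im,m,11,385,485,-245,-135,5);segs(R,485,-135,5,130)
R=rectify(im,m,28,385,485,-245,-135,5);cv2.imwrite("pics/w9_q.png",R)
```

```text
x 434.8 y -191.1  size 59.7 x 60.9 ang 88.1 area 3565
```

View pics/w9_q.png

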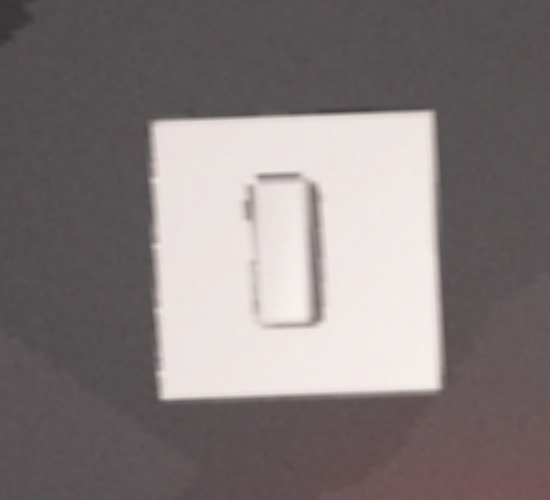

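Emit:
drive_tool([
  [[-1.9,1.84,0],0,0.55],
  [[-1.9,1.84,-2],0,0.55],
  [[-1.89,1.84,-3],0,0.55],
  [[0,0,-4],0,0.55],
  [[0,0,-3],0,0.55],
  [[0,0,-2],0,0.55],
  [[0,0,-1.2],0,0.55],
  [[0,0,-0.7],0,0.55],
  [[0,0,-0.3],0,0.55],
  [[0,0,0],0,0.55],
  [[0,0,0],0,0.55],
])

```text
time_s: 16.98
tool_pos: [436.1, -191.1, 24.1]
orientation: [[-0.037, 0.999, 0.001], [0.999, 0.037, -0.0], [-0.0, 0.001, -1.0]]
contact_force: [0.6, 0.6, 0.9]
gripper_width: 41.5
```

Emit:
drive_tool([
  [[0,0,0],0,1],
  [[0,0,0],0,1],
  [[0,0,0],0,1],
  [[0,0,0],0,1],
  [[0,0,1],0,1],
  [[0,0,3],0,1],
  [[0,0,4],0,1],
  [[0,0,4],0,1],
  [[1.5,0,3],0,1],
  [[2.5,0,0],-0.05,1],
  [[3,-0.2,0],-0.05,1],
  [[3,-0.2,0],-0.05,1],
])

```text
time_s: 17.98
tool_pos: [537.0, -194.5, 175.8]
orientation: [[0.115, 0.993, 0.002], [0.993, -0.115, -0.001], [-0.001, 0.002, -1.0]]
contact_force: [0.2, -0.4, -0.5]
gripper_width: 11.2
```

Emit:
drive_tool([
  [[3,-0.2,0],-0.05,1],
  [[3,-0.2,0],0,1],
  [[3,-0.2,0],0,1],
  [[2,-0.2,0],0,1],
  [[0,0,0],0,1],
  [[0,0,0],0,1],
  [[0,0,0],0,1],
  [[0,0,0],0,1],
])

```text
time_s: 18.65
tool_pos: [644.9, -202.5, 174.1]
orientation: [[0.162, 0.987, -0.001], [0.987, -0.162, 0.0], [0.0, -0.001, -1.0]]
contact_force: [0.5, -0.2, -0.2]
gripper_width: 11.1
```

Run:
```python
from h import *
im,m=look("w10",(600,760,-310,-110),zs=(36,),s=3.5)
o=ctrl.observe();x,y,z=o['tool_pos']
R=rectify(im,m,z-11,x-60,x+40,y-60,y+60,5);cv2.imwrite("pics/w10_l.png",R)
```

```text
18.65 [ 644.9 -202.5  174.1] yaw 80.65 F [ 0.5 -0.2 -0.2] w 11.1
18.7 [ 645.  -202.6  174.3] yaw 80.65 F [ 0.7  0.6 -0.8] w 11.5
z 36
x 697.1 y -230.7  size 125.7 x 158.0 ang 90.0 area 11758
```

View pics/w10.png

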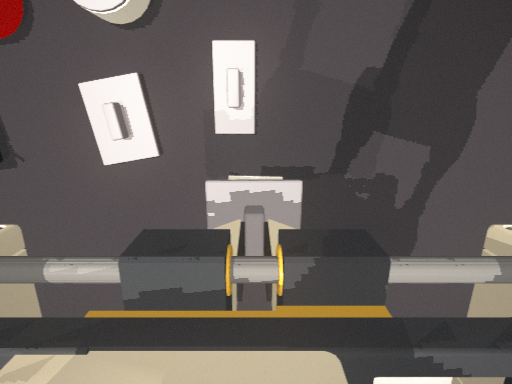

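View pics/w10_l.png

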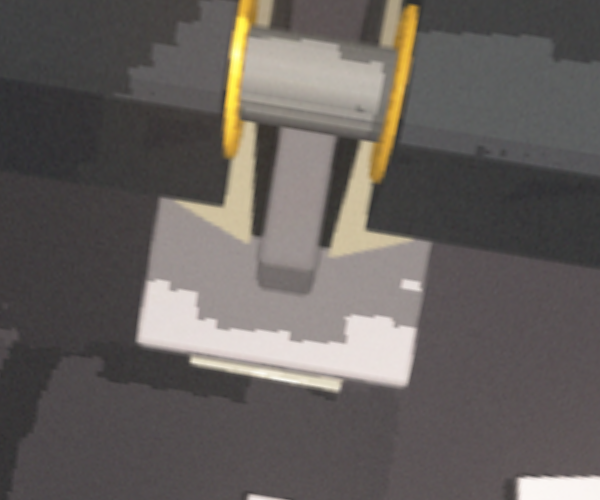

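View pics/w10_r36.png

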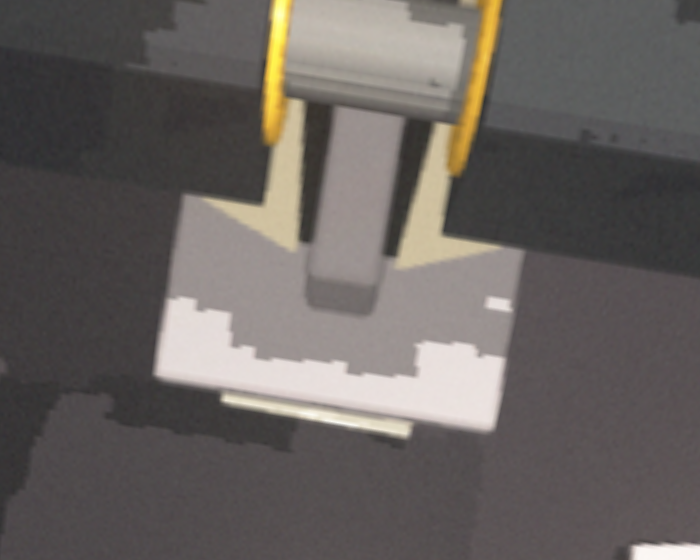

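Run:
```python
from h import *
o=ctrl.observe();R=o['orientation'];t=o['tool_pos']
for dz in (-8,-11,-13,-16,-20,-25):
    a=[R.T@(p2w("wrist",u,v,t[2]+dz)-t) for u,v in((206,181),(302,181))]
    print(dz,np.round(a,1).tolist())
m=cv2.imread("pics/w8.png")
crop(cv2.imread("pics/w10.png"),190,160,320,240,6,"w10z")
```

```text
-8 [[-26.0, -33.6, 8.0], [27.2, -33.7, 8.0]]
-11 [[-26.6, -32.9, 11.0], [27.7, -32.9, 11.0]]
-13 [[-26.9, -32.3, 13.0], [28.1, -32.3, 13.0]]
-16 [[-27.4, -31.5, 16.0], [28.6, -31.6, 16.0]]
-20 [[-28.1, -30.5, 20.0], [29.3, -30.5, 20.0]]
-25 [[-28.9, -29.2, 25.0], [30.1, -29.2, 25.0]]
```

View pics/w10z.png

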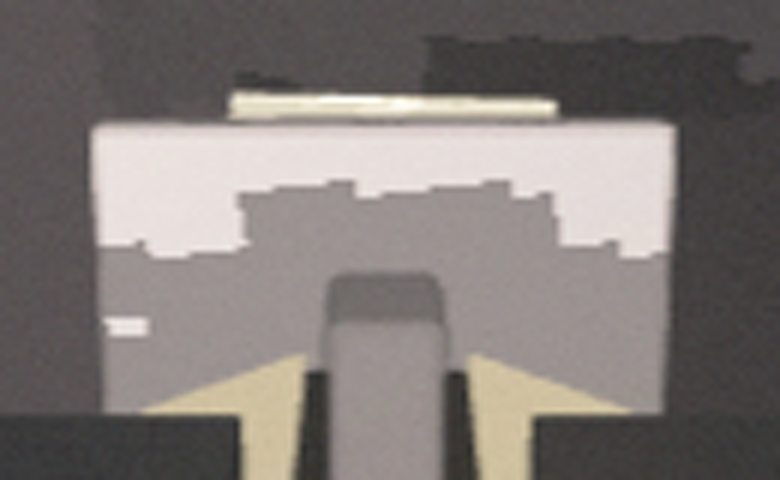

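Run:
```python
from h import *
o=st();R=o['orientation'];t=o['tool_pos']
for n,v in (("bartop",213.3),("barbot",205.8)):
  for dz in (6,0,-5,-8,-11,-13,-16,-20,-25):
    print(n,dz,np.round(R.T@(p2w("wrist",254,v,t[2]+dz)-t),1)[:2])
im=snap("scene","s10");print(w2p("scene",t));u,v=w2p("scene",t)[0].astype(int);crop(im,u-40,v-30,u+40,v+50,8,"s10c")
```

```text
18.7 [ 645.  -202.6  174.3] yaw 80.65 F [ 0.7  0.6 -0.8] w 11.5
bartop 6 [  0.6 -19.9]
bartop 0 [  0.6 -17.6]
bartop -5 [  0.6 -15.7]
bartop -8 [  0.6 -14.5]
bartop -11 [  0.6 -13.4]
bartop -13 [  0.6 -12.6]
bartop -16 [  0.6 -11.5]
bartop -20 [ 0.6 -9.9]
bartop -25 [ 0.6 -8. ]
barbot 6 [  0.6 -24. ]
barbot 0 [  0.6 -21.9]
barbot -5 [  0.6 -20.1]
barbot -8 [  0.6 -19.1]
barbot -11 [  0.6 -18. ]
barbot -13 [  0.6 -17.3]
barbot -16 [  0.6 -16.2]
barbot -20 [  0.6 -14.8]
barbot -25 [  0.6 -13. ]
[[221.01502074 207.05633786]]
```

View pics/s10c.png

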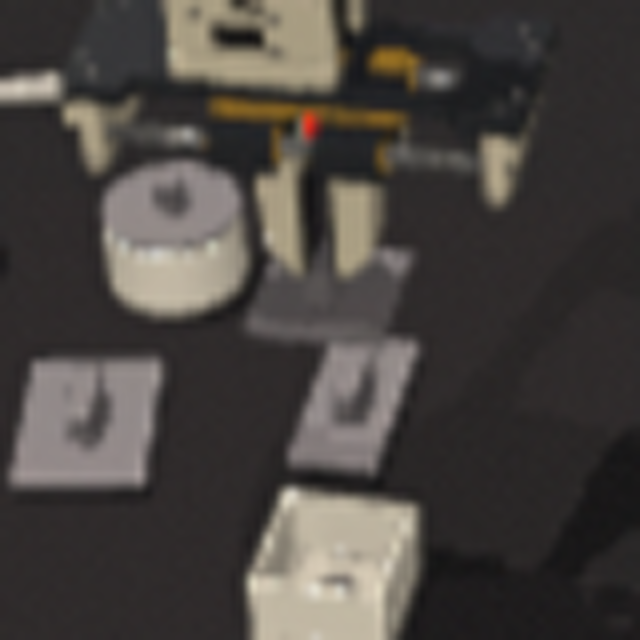

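Emit:
drive_tool([
  [[1,-0.14,0],0,1],
  [[1,-0.14,0],0,1],
  [[1,-0.14,0],0,1],
  [[0.2,0,-1],0,1],
  [[0,0,-1.5],0,1],
  [[0,0,-1.5],0,1],
  [[0,0,-1.5],0,1],
  [[0,0,-1.5],0,1],
  [[0,0,-1.3],0,1],
  [[0,0,-0.8],0,1],
  [[0,0,-0.6],0,1],
  [[0,0,0],0,1],
])

```text
time_s: 19.75
tool_pos: [676.9, -206.5, 75.2]
orientation: [[0.162, 0.987, -0.002], [0.987, -0.162, 0.001], [0.001, -0.002, -1.0]]
contact_force: [-0.5, 0.0, -0.4]
gripper_width: 11.0
```

Emit:
drive_tool([
  [[0,0,-0.4],0,1],
  [[0,0,-0.4],0,1],
  [[0,0,0],0,1],
  [[0,0,0],0,1],
])

```text
time_s: 20.08
tool_pos: [677.9, -206.7, 68.8]
orientation: [[0.162, 0.987, 0.0], [0.987, -0.162, 0.0], [0.0, 0.0, -1.0]]
contact_force: [0.1, 0.8, -1.1]
gripper_width: 10.7
```

Run:
```python
from h import *
o=st();im=snap("scene","s11");t=o['tool_pos'];u,v=w2p("scene",t)[0].astype(int);crop(im,u-40,v-30,u+40,v+50,8,"s11c");snap("wrist","w11")
```

```text
20.08 [ 677.9 -206.7   68.8] yaw 80.67 F [ 0.1  0.8 -1.1] w 10.7
```

View pics/s11c.png

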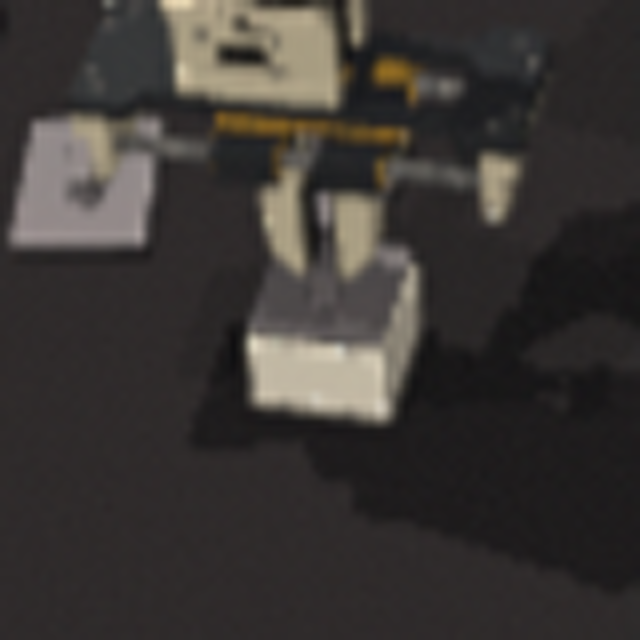

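View pics/w11.png

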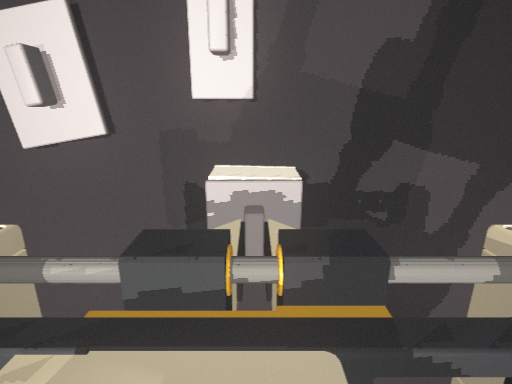

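Emit:
drive_tool([
  [[-0.05,0,-0.3],0,1],
  [[0,0,-0.3],0,1],
  [[0,0,0],0,1],
  [[0,0,0],0,1],
])

```text
time_s: 20.52
tool_pos: [677.8, -207.1, 64.0]
orientation: [[0.162, 0.987, 0.001], [0.987, -0.162, -0.001], [-0.001, 0.002, -1.0]]
contact_force: [-0.8, -0.5, 6.0]
gripper_width: 11.0
```

Emit:
drive_tool([
  [[0,0,-0.2],0,1],
  [[0,0,-0.2],0,1],
  [[0,0,0],0,1],
])

```text
time_s: 20.77
tool_pos: [678.2, -207.1, 63.4]
orientation: [[0.162, 0.987, 0.004], [0.987, -0.162, -0.002], [-0.001, 0.004, -1.0]]
contact_force: [-8.0, 2.1, 21.3]
gripper_width: 10.7
```

Run:
```python
from h import *
o=st();im=snap("scene","s12");t=o['tool_pos'];u,v=w2p("scene",t)[0].astype(int);crop(im,u-40,v-30,u+40,v+50,8,"s12c");im=snap("wrist","w12");crop(im,180,140,330,240,5,"w12c")
```

```text
20.77 [ 678.2 -207.1   63.4] yaw 80.68 F [-8.   2.1 21.3] w 10.7
```

View pics/s12c.png

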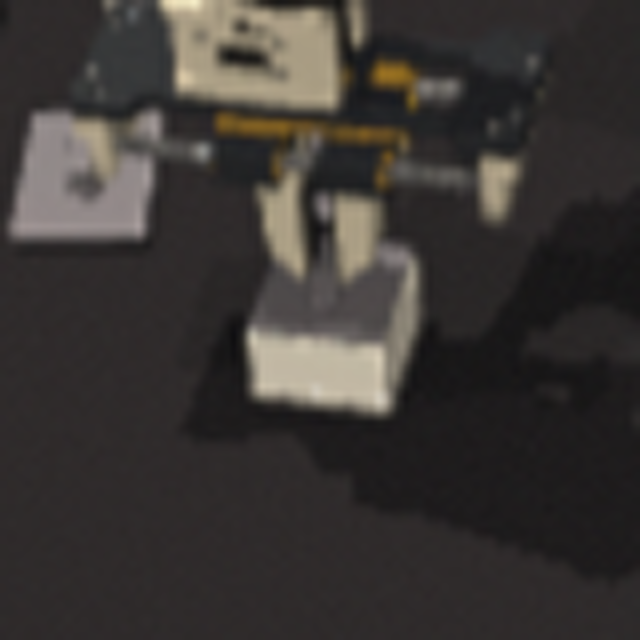

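View pics/w12c.png

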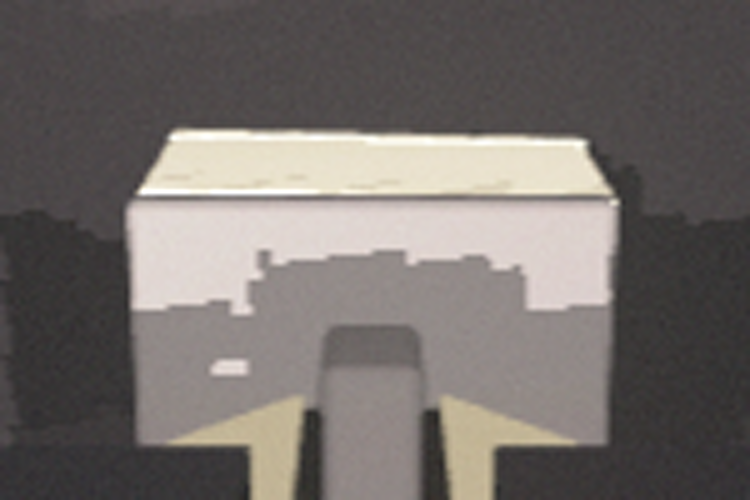

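Emit:
drive_tool([
  [[0,0,0.2],0,0.6],
  [[0,0,0],0,0.6],
  [[0,0,0],0,0.6],
  [[0,0,3],0,0.6],
  [[0,0,4],0,0.6],
  [[0,0,4],0,0.3],
  [[0,0,3],0,0.1],
  [[0,0,0],0,0],
  [[0,0,0],0,0],
  [[0,0,0],0,0],
])

```text
time_s: 21.7
tool_pos: [676.9, -206.5, 199.1]
orientation: [[0.162, 0.987, -0.002], [0.987, -0.162, 0.001], [0.001, -0.002, -1.0]]
contact_force: [0.6, -0.4, -0.1]
gripper_width: 65.4
```

Run:
```python
from h import *
im,m=look("w13",(600,760,-310,-110),zs=(41,),s=3.5)
im=snap("scene","s13");crop(im,150,170,300,290,5,"s13c")
```

```text
21.7 [ 676.9 -206.5  199.1] yaw 80.67 F [ 0.6 -0.4 -0.1] w 65.4
21.75 [ 676.6 -206.4  198.3] yaw 80.67 F [-1.2 -0.5  0.2] w 69.5
z 41
x 625.9 y -273.7  size 72.0 x 51.1 ang -0.0 area 2122
x 677.3 y -213.7  size 75.8 x 75.3 ang 9.8 area 4279
x 727.8 y -303.6  size 24.1 x 50.7 ang 37.8 area 635
```

View pics/w13.png

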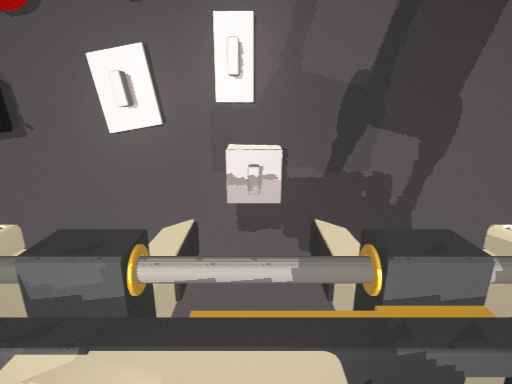

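View pics/w13_r41.png

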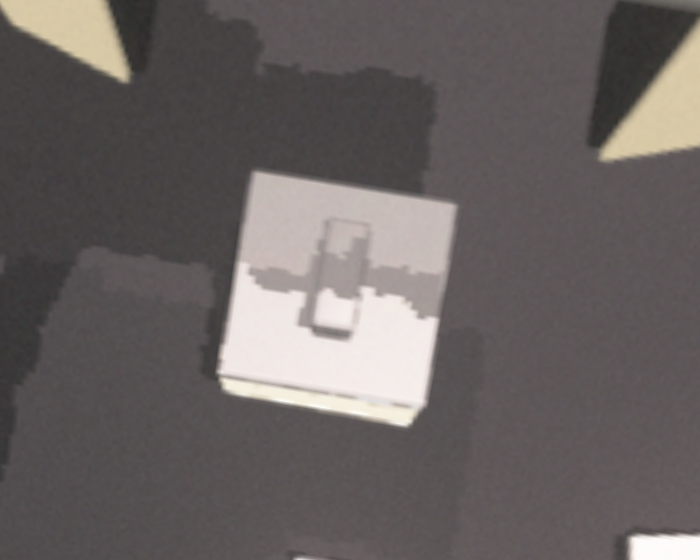

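View pics/s13c.png

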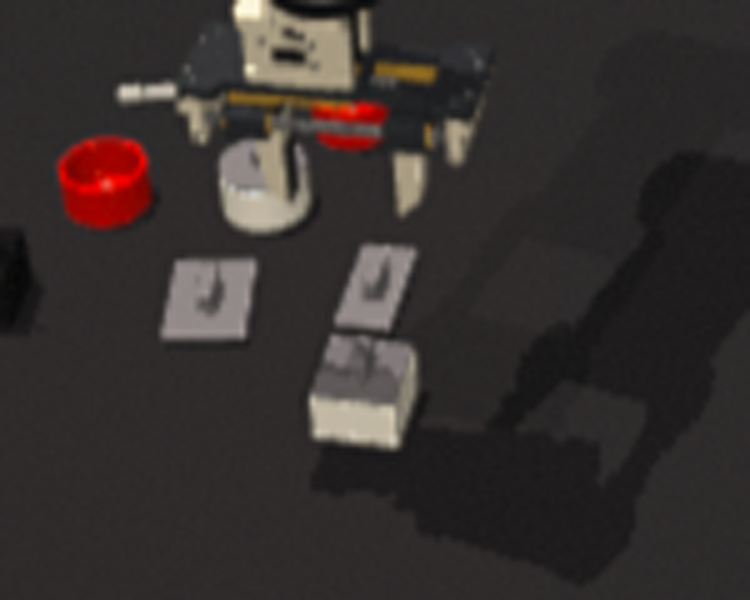

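Emit:
drive_tool([
  [[0.05,-0.05,-2],0,0],
  [[0,0,-4],0,0],
  [[0,0,-4],0,0],
  [[0,0,-3],0,0],
  [[0,0,-2.5],0,0],
  [[0,0,-1.5],0,0],
  [[0,0,-1],0,0],
  [[0,0,-0.5],0,0],
  [[0,0,0],0,0],
  [[0,0,0],0,0],
])

```text
time_s: 22.63
tool_pos: [678.3, -207.4, 16.2]
orientation: [[0.162, 0.987, 0.001], [0.987, -0.162, -0.0], [-0.0, 0.001, -1.0]]
contact_force: [-0.2, -0.3, 0.7]
gripper_width: 91.8
```

Emit:
drive_tool([
  [[0,0,0],0,1],
  [[0,0,0],0,1],
  [[0,0,0],0,1],
  [[0,0,0],0,1],
  [[0,0,0],0,1],
  [[0,0,0],0,1],
], grip_force=25)

```text
time_s: 23.13
tool_pos: [678.1, -207.3, 16.1]
orientation: [[0.162, 0.987, 0.001], [0.987, -0.162, -0.0], [0.0, 0.001, -1.0]]
contact_force: [-0.1, 0.3, 0.7]
gripper_width: 60.2
```

Emit:
drive_tool([
  [[0,0,1],0,1],
  [[0,0,2],0,1],
  [[0,0,3],0,1],
  [[0,0,4],0,1],
  [[-0.3,1,4],0,1],
  [[-0.6,2.5,3],0,1],
  [[-0.89,3.6,1],0.03,1],
  [[-0.89,3.6,0],0.03,1],
  [[-0.89,3.6,0],0.03,1],
  [[-0.89,3.6,0],0.03,1],
  [[-0.89,3.6,0],0.03,1],
  [[-0.89,3.6,0],0.03,1],
])

```text
time_s: 24.13
tool_pos: [614.6, 45.4, 196.2]
orientation: [[-0.018, 1.0, 0.0], [1.0, 0.018, 0.0], [0.0, 0.0, -1.0]]
contact_force: [0.5, 0.3, -1.9]
gripper_width: 60.0
```

Emit:
drive_tool([
  [[-0.89,3.6,0],0.03,1],
  [[-0.89,3.6,0],0.03,1],
  [[-0.89,3.6,0],0.03,1],
  [[-0.89,3.6,0],0.03,1],
  [[-0.89,3.6,0],0.03,1],
  [[-0.89,3.6,0],0.03,1],
  [[-0.89,3.6,0],0.03,1],
  [[-0.89,3.6,0],0.017,1],
  [[-0.2,0.7,0],0,1],
  [[0,0,0],0,1],
  [[0,0,0],0,1],
  [[0,0,0],0,1],
])

```text
time_s: 25.13
tool_pos: [542.7, 337.4, 195.7]
orientation: [[-0.241, 0.971, -0.0], [0.971, 0.241, -0.001], [-0.001, -0.0, -1.0]]
contact_force: [-0.3, 0.4, -1.7]
gripper_width: 59.6
```

Run:
```python
from h import *
o=st();im=snap("wrist","w14");print(c2w([(-60,62,0),(-60,-55,0)]));im=snap("scene","s14");crop(im,290,130,460,270,4,"s14c")
print(w2p("wrist",c2w([(-144,145,48),(-144,-145,48),(51,145,48),(-144-16,165,102)])).round())
```

```text
25.13 [542.7 337.4 195.7] yaw 103.92 F [-0.3  0.4 -1.7] w 59.6
[[544.50346732 333.97567846   0.        ]
 [572.7576835  220.43846312   0.        ]]
[[336.  94.]
 [ 35.  95.]
 [323. 272.]
 [382.  70.]]
```

View pics/w14.png

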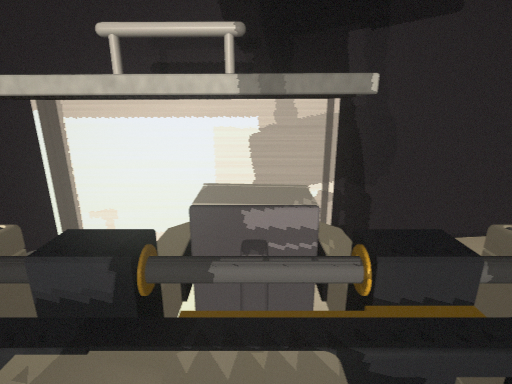

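View pics/s14c.png

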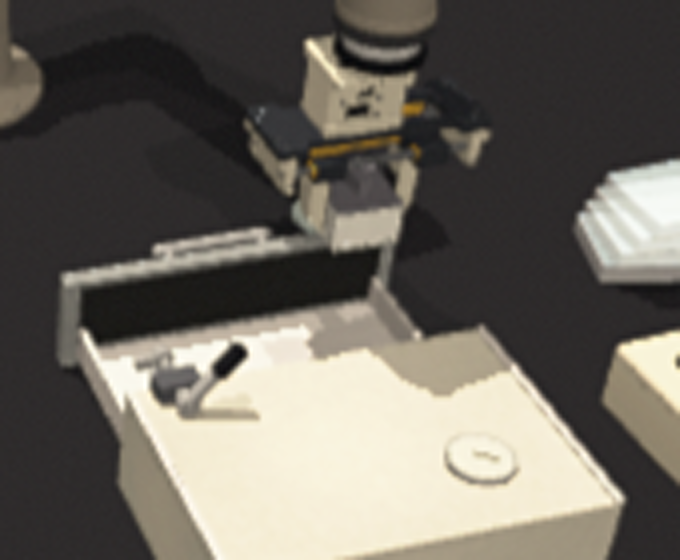

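Emit:
drive_tool([
  [[0.2,-0.3,-2],0,1],
  [[0,0,-3],0,1],
  [[0,0,-3],0,1],
  [[0,0,-3],0,1],
  [[0,0,-2],0,1],
  [[0,0,-1],0,1],
  [[0,0,-0.8],0,1],
  [[0,0,-0.5],0,1],
  [[0,0,-0.4],0,1],
  [[0,0,0],0,1],
  [[0,0,0],0,1],
])

```text
time_s: 26.15
tool_pos: [544.9, 335.9, 39.6]
orientation: [[-0.242, 0.97, 0.001], [0.97, 0.242, 0.001], [0.0, 0.002, -1.0]]
contact_force: [-0.5, 0.5, -2.2]
gripper_width: 59.9
```

Emit:
drive_tool([
  [[0,0,-0.2],0,1],
  [[0,0,-0.2],0,1],
  [[0,0,-0.1],0,1],
  [[0,0,0],0,1],
  [[0,0,0],0,1],
])

```text
time_s: 26.57
tool_pos: [544.5, 335.9, 34.0]
orientation: [[-0.242, 0.97, 0.001], [0.97, 0.242, 0.0], [0.0, 0.001, -1.0]]
contact_force: [-0.2, -0.8, -0.7]
gripper_width: 59.9
```

Emit:
drive_tool([
  [[0,0,0],0,0.2],
  [[0,0,0],0,0.2],
  [[0,0,0],0,0.2],
  [[0,0,1.5],0,0.2],
  [[0,0,3],0,0.2],
  [[0,0,4],0,0.2],
  [[0,0,4],0,0.2],
  [[0,-1,3.5],0,0.1],
  [[-0.2,-2.5,0],0,0],
  [[-0.3,-3.65,0],-0.02,0],
  [[-0.3,-3.65,0],-0.02,0],
  [[-0.3,-3.65,0],-0.02,0],
])

```text
time_s: 27.57
tool_pos: [532.8, 190.1, 193.9]
orientation: [[-0.183, 0.983, 0.001], [0.983, 0.183, 0.0], [0.0, 0.001, -1.0]]
contact_force: [1.3, -0.8, -0.2]
gripper_width: 91.7
```

Emit:
drive_tool([
  [[-0.3,-3.65,0],-0.02,0],
  [[-0.3,-3.65,0],-0.02,0],
  [[-0.3,-3.65,0],-0.02,0],
  [[-0.3,-3.65,0],-0.02,0],
  [[-0.3,-3.65,0],-0.02,0],
  [[-0.3,-3.65,0],-0.02,0],
  [[-0.3,-3.65,0],-0.02,0],
  [[-0.3,-3.65,0],-0.02,0],
  [[-0.3,-3.65,0],0,0],
  [[-0.3,-3.65,0],0,0],
  [[-0.3,-3.65,0],0,0],
  [[-0.3,-2.5,0],0,0],
])

```text
time_s: 28.57
tool_pos: [496.8, -238.4, 193.8]
orientation: [[-0.023, 1.0, 0.001], [1.0, 0.023, -0.001], [-0.001, 0.001, -1.0]]
contact_force: [-0.2, 0.0, -0.2]
gripper_width: 91.8
```

Run:
```python
from h import *
st();im=snap("scene","s15");crop(im,290,130,460,270,4,"s15c");im=snap("top","t15");crop(im,60,80,220,240,4,"t15c")
im,m=look("w15",(360,560,-400,-120),zs=(41,),s=2.8)
```

```text
28.57 [ 496.8 -238.4  193.8] yaw 91.3 F [-0.2  0.  -0.2] w 91.8
28.67 [ 496.7 -239.1  193.6] yaw 91.13 F [ 0.4  0.1 -0.3] w 91.6
28.72 [ 496.9 -236.9  193.5] yaw 91.19 F [-0.2  1.2 -0. ] w 91.8
z 41
x 451.3 y -306.4  size 157.7 x 259.9 ang 23.4 area 19621
x 530.9 y -208.3  size 42.8 x 64.3 ang 7.5 area 2375
```

View pics/s15c.png

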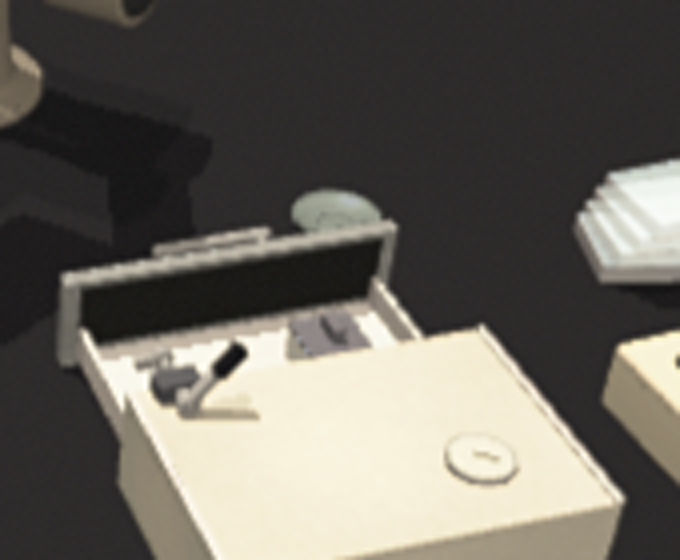

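View pics/t15c.png

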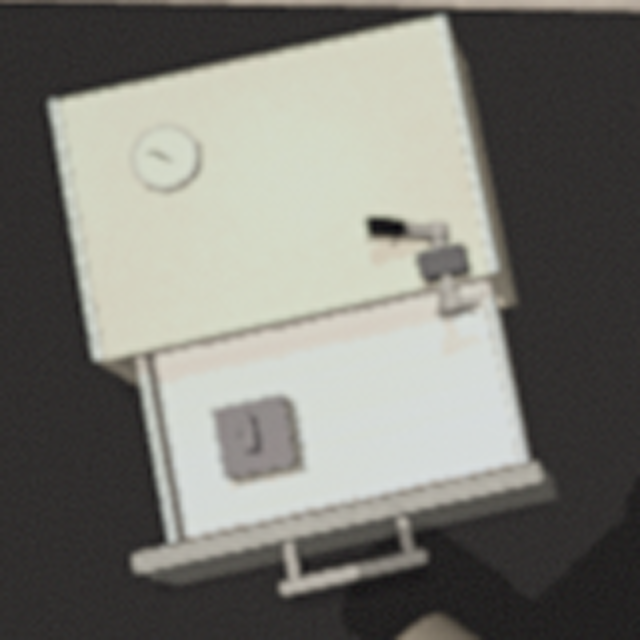

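View pics/w15_r41.png

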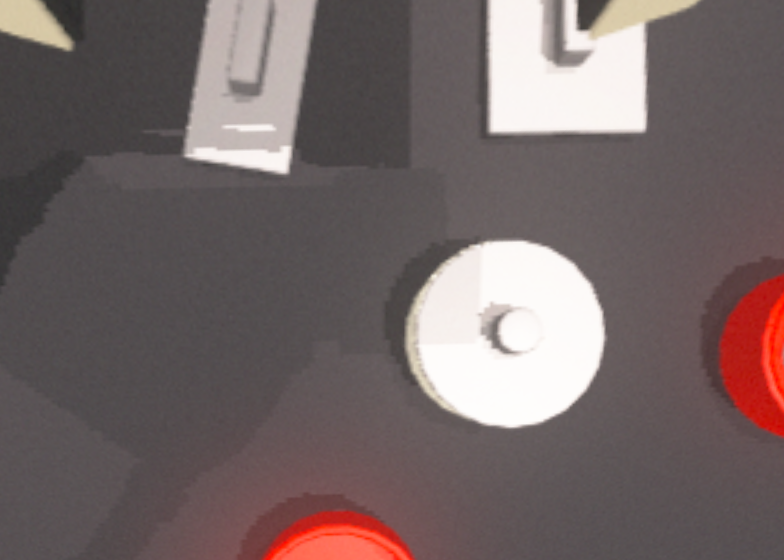

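Emit:
drive_tool([
  [[-1.9,-2.2,0],0,0],
  [[-1.9,-2.2,0],0,0],
  [[-1.85,-2.3,-2],0,0],
  [[0,0,-3],0,0],
  [[0,0,-3],0,0],
  [[0,0,-3],0,0],
  [[0,0,-2.5],0,0],
  [[0,0,-2],0,0],
  [[0,0,-1.3],0,0],
  [[0,0,-0.6],0,0],
  [[0,0,-0.4],0,0],
  [[0,0,0],0,0],
])

```text
time_s: 29.72
tool_pos: [441.1, -301.5, 15.6]
orientation: [[-0.025, 1.0, -0.0], [1.0, 0.025, 0.0], [0.0, -0.0, -1.0]]
contact_force: [-0.7, -0.5, -0.4]
gripper_width: 91.5
```

Emit:
drive_tool([
  [[0,0,0],0,0],
  [[0,0,0],0,0],
  [[0,0,0],0,0],
])

```text
time_s: 29.97
tool_pos: [441.3, -302.5, 16.6]
orientation: [[-0.024, 1.0, 0.001], [1.0, 0.024, -0.001], [-0.001, 0.001, -1.0]]
contact_force: [-0.3, -0.3, 0.3]
gripper_width: 92.2
```

Emit:
drive_tool([
  [[0,0,0],0,1],
  [[0,0,0],0,1],
  [[0,0,0],0,1],
  [[0,0,0],0,1],
  [[0,0,0],0,1],
  [[0,0,1],0,1],
  [[0,0,2],0,1],
  [[0,0,3],0,1],
  [[0,0,4],0,1],
  [[0.2,0.7,4],0,1],
  [[0.5,2,3],0,1],
  [[0.9,3.6,1],0.02,1],
])

```text
time_s: 30.97
tool_pos: [458.2, -242.2, 201.3]
orientation: [[-0.041, 0.999, 0.007], [0.999, 0.041, -0.007], [-0.007, 0.007, -1.0]]
contact_force: [0.5, 0.3, -1.8]
gripper_width: 68.5
```

Emit:
drive_tool([
  [[0.9,3.6,0],0.02,1],
  [[0.9,3.6,0],0.02,1],
  [[0.9,3.6,0],0.02,1],
  [[0.9,3.6,0],0.02,1],
  [[0.9,3.6,0],0.02,1],
  [[0.9,3.6,0],0.02,1],
  [[0.9,3.6,0],0.02,1],
  [[0.9,3.6,0],0.02,1],
  [[0.9,3.6,0],0.02,1],
  [[0.9,3.6,0],0.02,1],
  [[0.9,3.6,0],0.02,1],
  [[0.9,3.6,0],0,1],
])

```text
time_s: 31.97
tool_pos: [564.5, 194.6, 196.1]
orientation: [[-0.262, 0.965, -0.0], [0.965, 0.262, -0.0], [0.0, -0.0, -1.0]]
contact_force: [0.6, -0.7, -3.0]
gripper_width: 68.2
```

Emit:
drive_tool([
  [[0.8,2.7,0],0,1],
  [[0,0,0],0,1],
  [[0,0,0],0,1],
  [[0,0,0],0,1],
])

```text
time_s: 32.3
tool_pos: [572.3, 219.3, 195.6]
orientation: [[-0.261, 0.965, -0.001], [0.965, 0.261, -0.001], [-0.0, -0.001, -1.0]]
contact_force: [0.1, 0.3, -2.5]
gripper_width: 68.4
```

Run:
```python
from h import *
o=st();im=snap("wrist","w16")
```

```text
32.3 [572.3 219.3 195.6] yaw 105.16 F [ 0.1  0.3 -2.5] w 68.4
```

View pics/w16.png

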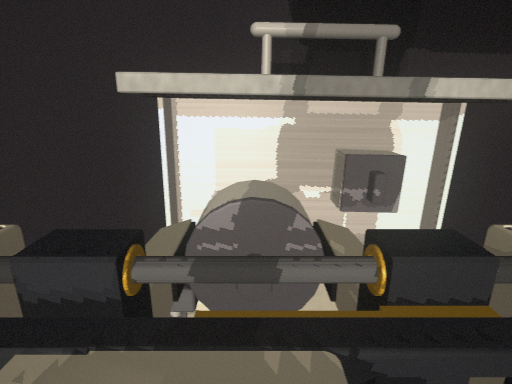

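Emit:
drive_tool([
  [[0,0,-2],0,1],
  [[0,0,-3],0,1],
  [[0,0,-3],0,1],
  [[0,0,-3],0,1],
  [[0,0,-2],0,1],
  [[0,0,-1],0,1],
  [[0,0,-0.8],0,1],
  [[0,0,-0.5],0,1],
  [[0,0,-0.4],0,1],
  [[0,0,-0.2],0,1],
  [[0,0,0],0,1],
  [[0,0,0],0,1],
])

```text
time_s: 33.35
tool_pos: [573.3, 219.9, 37.5]
orientation: [[-0.261, 0.965, 0.001], [0.965, 0.261, 0.0], [0.0, 0.001, -1.0]]
contact_force: [-0.7, -0.0, -2.1]
gripper_width: 67.9
```

Emit:
drive_tool([
  [[0,0,-0.15],0,1],
  [[0,0,-0.15],0,1],
  [[0,0,0],0,1],
  [[0,0,0],0,1],
  [[0,0,0],0,1],
])

```text
time_s: 33.77
tool_pos: [572.9, 219.8, 33.8]
orientation: [[-0.261, 0.965, 0.0], [0.965, 0.261, 0.0], [0.0, 0.0, -1.0]]
contact_force: [-0.2, 0.2, -0.8]
gripper_width: 68.1
```

Emit:
drive_tool([
  [[0,0,0],0,0.1],
  [[0,0,0],0,0.1],
  [[0,0,0],0,0.1],
  [[0,0,1.5],0,0.1],
  [[0,0,3],0,0.1],
  [[0,0,4],0,0.1],
  [[0,0,4],0,0.1],
  [[0,0,4],-0.1,0.4],
  [[-1,0.2,0],-0.12,0.76],
  [[-1.5,0.3,0],-0.12,0.76],
  [[-1.5,0.3,0],-0.12,0.76],
  [[-1.5,0.3,0],-0.12,0.76],
])

```text
time_s: 34.77
tool_pos: [517.2, 230.7, 199.0]
orientation: [[0.317, 0.949, 0.001], [0.949, -0.317, 0.0], [0.0, 0.001, -1.0]]
contact_force: [-0.2, 0.6, 0.0]
gripper_width: 53.7
```

Emit:
drive_tool([
  [[-1.5,0.3,0],-0.12,0.76],
  [[-1.5,0.3,0],-0.12,0.76],
  [[-1.5,0.3,0],-0.12,0.76],
  [[-1.5,0.4,0],-0.12,0.76],
  [[-1.5,0.4,0],-0.12,0.76],
  [[-1.5,0.4,0],-0.12,0.76],
  [[0,0,0],-0.12,0.76],
  [[0,0,0],-0.12,0.76],
  [[0,0,0],-0.05,0.77],
  [[0,0,0],0,0.77],
  [[0,0,0],0,0.77],
  [[0,0,0],0,0.77],
])

```text
time_s: 35.77
tool_pos: [427.9, 251.7, 198.8]
orientation: [[0.97, 0.244, 0.0], [0.244, -0.97, 0.0], [0.0, -0.0, -1.0]]
contact_force: [0.0, 0.3, 0.5]
gripper_width: 20.9
```

Run:
```python
from h import *
o=st();im=snap("wrist","w17");im=snap("scene","s17");crop(im,290,130,460,270,4,"s17c")
print(w2p("wrist",[c2w((-195,-55,82))[0],c2w((-195,55,82))[0],[427.4,252.4,82]]).round())
im=snap("top","t17");crop(im,60,80,220,240,4,"t17c")
```

```text
35.77 [427.9 251.7 198.8] yaw 14.13 F [0.  0.3 0.5] w 20.9
[[252. 249.]
 [252. 139.]
 [253. 186.]]
```

View pics/w17.png

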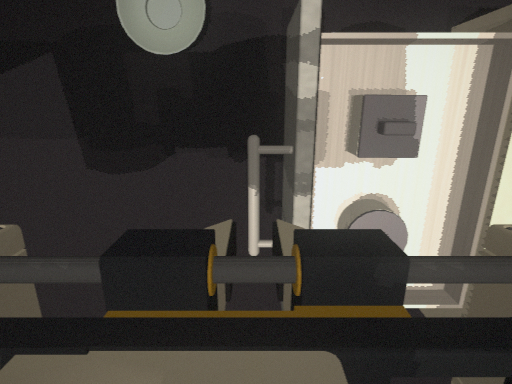

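View pics/s17c.png

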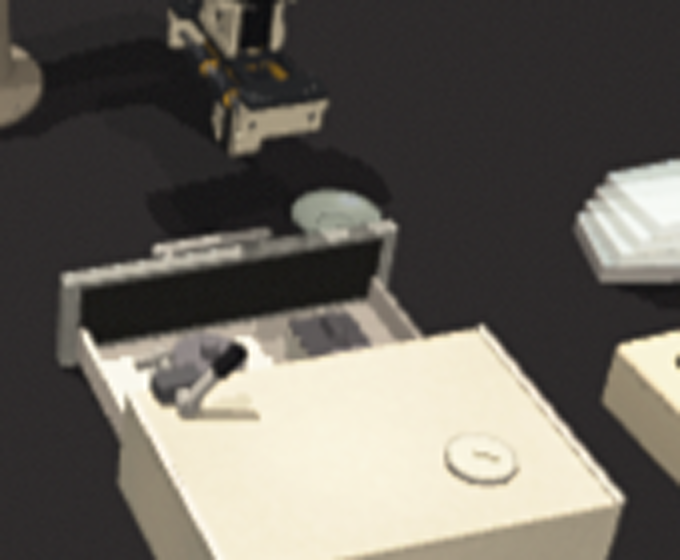

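View pics/t17c.png

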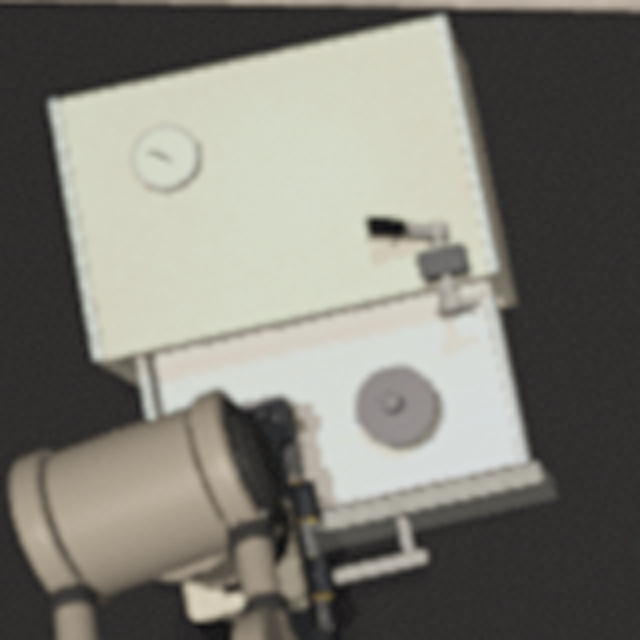

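Emit:
drive_tool([
  [[0,0,-2],0,0.77],
  [[0,0,-2.5],0,0.77],
  [[0,0,-2.5],0,0.77],
  [[0,0,-2],0,0.77],
  [[0,0,-1.3],0,0.77],
  [[0,0,-1.2],0,0.77],
  [[0,0,-0.8],0,0.77],
  [[0,0,0],0,0.77],
  [[0,0,0],0,0.77],
], grip_force=20)

```text
time_s: 36.67
tool_pos: [427.8, 251.8, 75.7]
orientation: [[0.97, 0.243, -0.0], [0.243, -0.97, -0.0], [-0.0, 0.0, -1.0]]
contact_force: [-0.1, 0.1, 0.4]
gripper_width: 21.0
```

Emit:
drive_tool([
  [[0,0,0],0,1],
  [[0,0,0],0,1],
  [[0,0,0],0,1],
  [[0.3,0.07,0],0,1],
  [[0.6,0.15,0],0,1],
  [[1.0,0.25,0],0,1],
  [[1.2,0.3,0],0,1],
  [[1.4,0.35,0],0,1],
  [[1.4,0.35,0],0,1],
  [[1.4,0.35,0],0,1],
  [[1.4,0.35,0],0,1],
  [[1.4,0.35,0],0,1],
])

```text
time_s: 37.67
tool_pos: [528.8, 277.3, 76.4]
orientation: [[0.97, 0.243, -0.001], [0.243, -0.97, 0.0], [-0.001, -0.0, -1.0]]
contact_force: [-6.1, 0.3, 4.5]
gripper_width: 10.2
```

Emit:
drive_tool([
  [[1.4,0.35,0],0,1],
  [[1.2,0.3,0],0,1],
  [[1.0,0.25,0],0,1],
  [[0.8,0.2,0],0,1],
  [[0.5,0.12,0],0,1],
  [[0.3,0.08,0],0,1],
  [[0,0,0],0,1],
  [[0,0,0],0,1],
])

```text
time_s: 38.33
tool_pos: [581.7, 290.7, 76.4]
orientation: [[0.97, 0.243, 0.003], [0.243, -0.97, 0.002], [0.003, -0.001, -1.0]]
contact_force: [0.8, 4.2, 3.5]
gripper_width: 9.8
```

Emit:
drive_tool([
  [[0.2,0.05,0],0,1],
  [[0.2,0.05,0],0,1],
  [[0.1,0.02,0],0,1],
  [[0,0,0],0,1],
  [[0,0,0],0,1],
])

```text
time_s: 38.75
tool_pos: [582.6, 290.9, 76.3]
orientation: [[0.97, 0.243, -0.006], [0.243, -0.97, -0.002], [-0.007, -0.0, -1.0]]
contact_force: [-13.1, -0.3, 14.7]
gripper_width: 10.1
```

Emit:
drive_tool([
  [[-0.4,-0.1,0],0,0.77],
  [[0,0,0],0,0.77],
  [[0,0,1],0,0.77],
  [[0,0,3.5],0,0.77],
  [[0,0,4],0,0.8],
  [[0,0,4],0.1,1],
  [[0.5,0,3],0.12,1],
  [[1,-0.3,0],0.12,1],
  [[1,-0.3,0],0.12,1],
  [[1,-0.3,0],0.12,1],
  [[1,-0.3,0],0.12,1],
  [[1,-0.3,0],0.12,1],
])

```text
time_s: 39.75
tool_pos: [637.4, 274.5, 231.0]
orientation: [[0.48, 0.877, 0.0], [0.877, -0.48, -0.0], [-0.0, 0.0, -1.0]]
contact_force: [0.5, 0.9, 1.0]
gripper_width: -0.1
```

Emit:
drive_tool([
  [[1,-0.3,0],0.12,1],
  [[1,-0.3,0],0.12,1],
  [[1,-0.3,0],0.12,1],
  [[1,-0.3,0],0.12,1],
  [[1,-0.2,0],0.12,1],
  [[0,0,0],0.12,1],
  [[0,0,0],0.03,1],
  [[0,0,0],0,1],
  [[0,0,0],0,1],
  [[0,0,0],0,1],
])

```text
time_s: 40.58
tool_pos: [686.8, 261.0, 230.8]
orientation: [[-0.24, 0.971, -0.0], [0.971, 0.24, -0.0], [-0.0, -0.0, -1.0]]
contact_force: [0.3, 0.4, -0.1]
gripper_width: 0.1
```

Run:
```python
from h import *
o=st();im=snap("wrist","w18");im=snap("scene","s18");crop(im,290,130,460,270,4,"s18c")
print(c2w([(55,-38,158),(55,-139,158)]).round(1))
print(w2p("wrist",c2w([(55,-125,117),(55,-125+68*np.sin(.75),117+68*np.cos(.75)),(0,0,102),(16,0,105)])).round())
```

```text
40.58 [686.8 261.  230.8] yaw 103.91 F [ 0.3  0.4 -0.1] w 0.1
[[680.2 264.7 158. ]
 [704.6 166.7 158. ]]
[[165. 181.]
 [207. 198.]
 [300. 119.]
 [300. 137.]]
```

View pics/w18.png

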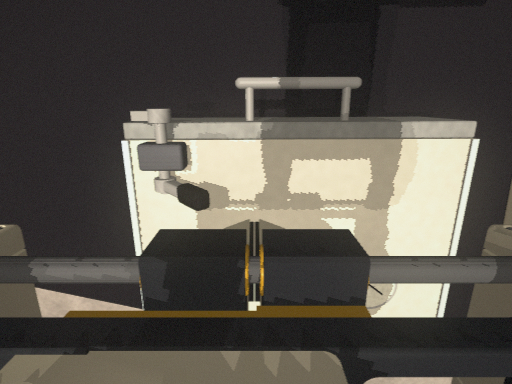

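View pics/s18c.png

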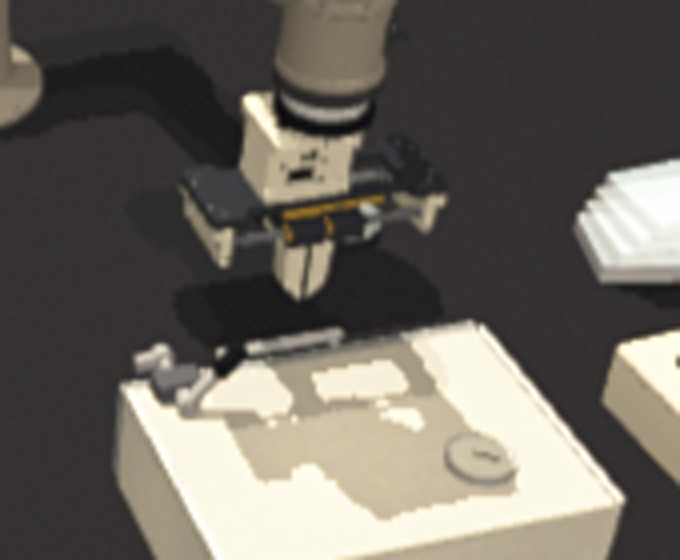

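Emit:
drive_tool([
  [[-0.3,0,-2],0,1],
  [[-0.25,0,-2],0,1],
  [[0,0,-2],0,1],
  [[0,0,-1.3],0,1],
  [[0.19,-0.77,0],0,1],
  [[0.19,-0.77,0],0,1],
  [[0.19,-0.77,0],0,1],
  [[0.19,-0.77,0],0,1],
  [[0.19,-0.77,0],0,1],
  [[0.19,-0.77,0],0,1],
  [[0.19,-0.77,0],0,1],
  [[0.19,-0.77,0],0,1],
])

```text
time_s: 41.68
tool_pos: [697.3, 198.7, 159.1]
orientation: [[-0.241, 0.97, 0.002], [0.97, 0.241, 0.001], [-0.0, 0.002, -1.0]]
contact_force: [0.3, 3.0, 2.1]
gripper_width: 0.5
```

Emit:
drive_tool([
  [[0.19,-0.77,0],0,1],
  [[0.19,-0.77,0],0,1],
  [[0.19,-0.77,0],0,1],
  [[0.19,-0.77,0],0,1],
  [[0,0,0],0,1],
  [[0,0,0],0,1],
  [[0,0,0],0,1],
])

```text
time_s: 42.27
tool_pos: [704.1, 168.2, 157.4]
orientation: [[-0.241, 0.97, -0.0], [0.97, 0.241, -0.001], [-0.001, -0.001, -1.0]]
contact_force: [-0.3, 0.1, -0.0]
gripper_width: 0.4
```

Run:
```python
from h import *
o=st();im=snap("wrist","w19");crop(im,150,90,400,240,3,"w19c")
```

```text
42.27 [704.1 168.2 157.4] yaw 103.97 F [-0.3  0.1 -0. ] w 0.4
```

View pics/w19c.png

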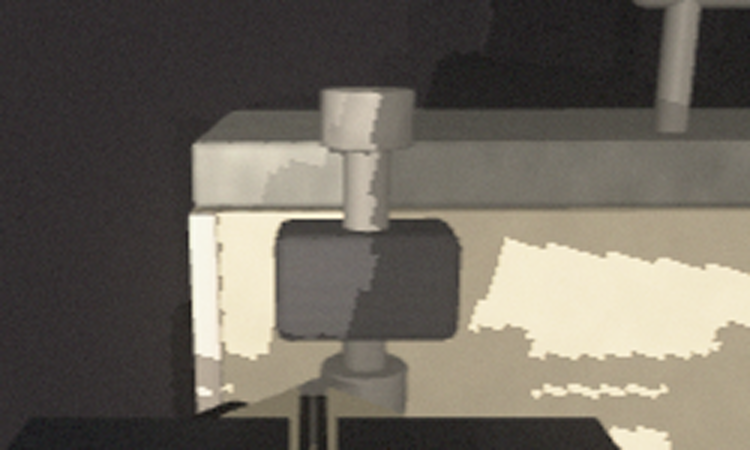

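Emit:
drive_tool([
  [[-0.1,0.4,1],0,1],
  [[0,0,3],0,1],
  [[-0.4,1.5,3.5],0,1],
  [[-0.8,3,0],0,1],
  [[-0.8,3,0],0,1],
  [[-0.8,3,0],0,1],
  [[0,0,0],0,1],
  [[0,0,0],0,1],
  [[0,0,0],0,1],
  [[0,0,0],0,1],
])

```text
time_s: 43.15
tool_pos: [675.5, 276.8, 233.0]
orientation: [[-0.241, 0.971, 0.0], [0.971, 0.241, -0.0], [-0.0, 0.0, -1.0]]
contact_force: [0.1, -0.6, -0.0]
gripper_width: 0.4
```

Run:
```python
from h import *
o=st();m=ctrl.camera_model("wrist");im=snap("wrist","w20")
for a in (0,.1,.2,.3):
    th=.75-a
    print(a,w2p("wrist",c2w([(55,-125-r*np.sin(th),117+r*np.cos(th)) for r in (0,34,68)]),m).round().tolist())
crop(im,80,90,330,240,3,"w20c");im=snap("scene","s20");crop(im,290,130,460,270,4,"s20c")
th=.75
for (r) in (0,34,68):
  for a in (0,.1,.2):
    p=(w2p("scene",c2w((55,-125-r*np.sin(th-a),117+r*np.cos(th-a))))[0]-[290,130])*4;print(r,a,p.round())
```

```text
43.15 [675.5 276.8 233. ] yaw 103.94 F [ 0.1 -0.6 -0. ] w 0.4
0 [[147.0, 188.0], [110.0, 196.0], [65.0, 206.0]]
0.1 [[147.0, 188.0], [112.0, 197.0], [69.0, 208.0]]
0.2 [[147.0, 188.0], [114.0, 198.0], [73.0, 209.0]]
0.3 [[147.0, 188.0], [117.0, 198.0], [79.0, 211.0]]
0 0 [185. 399.]
0 0.1 [185. 399.]
0 0.2 [185. 399.]
34 0 [160. 381.]
34 0.1 [164. 378.]
34 0.2 [167. 376.]
68 0 [135. 362.]
68 0.1 [142. 357.]
68 0.2 [149. 352.]
```

View pics/w20c.png

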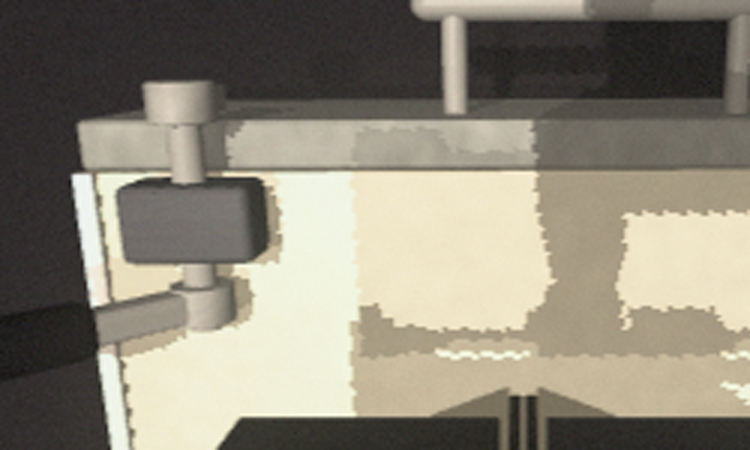

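View pics/s20c.png

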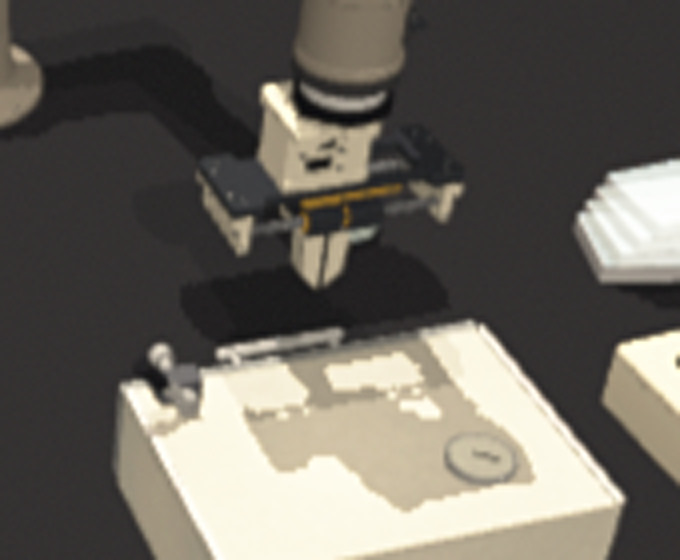

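Run:
```python
from h import *
im=cv2.imread("pics/w20.png");crop(im,20,140,220,240,4,"w20d")
im=cv2.imread("pics/s20.png");crop(im,310,205,350,240,18,"s20d")
```

```text
(no output)
```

View pics/w20d.png

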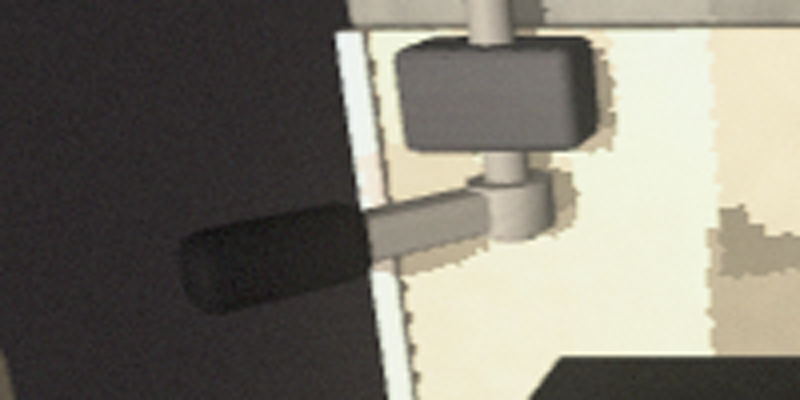

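View pics/s20d.png

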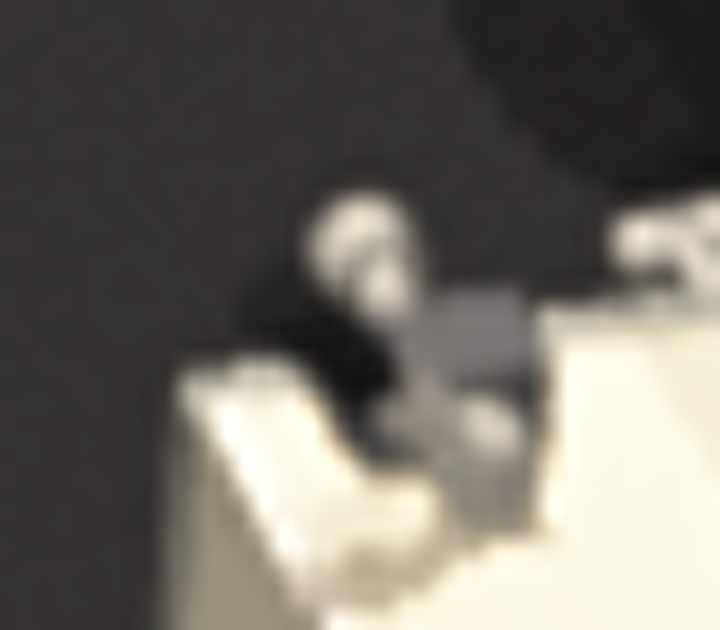

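Emit:
drive_tool([
  [[0.8,-3,0],0,1],
  [[0.8,-3,0],0,1],
  [[0.8,-3,0],0,1],
  [[0.4,-1.5,-3.5],0,1],
  [[0,0,-3],0,1],
  [[0,0,-1],0,1],
  [[0.1,-0.4,0],0,1],
  [[0,0,0],0,1],
  [[0.06,-0.25,0],0,1],
  [[0.06,-0.25,0],0,1],
  [[0,0,0],0,1],
  [[0,0,0],0,1],
])

```text
time_s: 44.25
tool_pos: [705.9, 164.0, 159.2]
orientation: [[-0.242, 0.97, 0.002], [0.97, 0.242, 0.0], [-0.0, 0.002, -1.0]]
contact_force: [0.5, -0.7, 1.8]
gripper_width: 0.1
```

Emit:
drive_tool([
  [[0.05,-0.2,0],0,1],
  [[0,0,0],0,1],
  [[0,0,0],0,1],
])

```text
time_s: 44.5
tool_pos: [706.0, 162.9, 158.6]
orientation: [[-0.243, 0.97, 0.002], [0.97, 0.243, 0.002], [0.001, 0.002, -1.0]]
contact_force: [-0.2, 4.5, 4.5]
gripper_width: 0.2
```

Emit:
drive_tool([
  [[-0.1,0.4,1],0,1],
  [[0,0,3],0,1],
  [[-0.4,1.5,3.5],0,1],
  [[-0.8,3,0],0,1],
  [[-0.8,3,0],0,1],
  [[-0.8,3,0],0,1],
  [[0,0,0],0,1],
  [[0,0,0],0,1],
  [[0,0,0],0,1],
  [[0,0,0],0,1],
])

```text
time_s: 45.33
tool_pos: [677.2, 269.3, 232.7]
orientation: [[-0.24, 0.971, -0.0], [0.971, 0.24, -0.001], [-0.001, -0.0, -1.0]]
contact_force: [0.0, -0.7, -0.2]
gripper_width: 0.2
```

Run:
```python
from h import *
o=st();m=ctrl.camera_model("wrist");im=snap("wrist","w21")
for a in (0,.1,.2):
    th=.75-a
    print(a,((w2p("wrist",c2w([(55,-125-r*np.sin(th),117+r*np.cos(th)) for r in (0,34,68)]),m)-[20,140])*4).round().tolist())
crop(im,20,140,220,240,4,"w21d")
```

```text
45.33 [677.2 269.3 232.7] yaw 103.91 F [ 0.  -0.7 -0.2] w 0.2
0 [[541.0, 193.0], [396.0, 225.0], [221.0, 264.0]]
0.1 [[541.0, 193.0], [404.0, 229.0], [234.0, 272.0]]
0.2 [[541.0, 193.0], [413.0, 231.0], [253.0, 279.0]]
```

View pics/w21d.png

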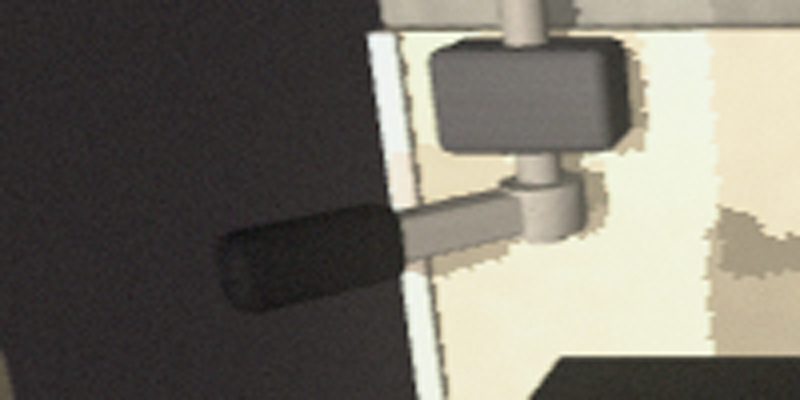

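Emit:
drive_tool([
  [[-3,0,1],0,1],
  [[-3,0,1],0,1],
  [[-3,0,1],0,1],
  [[-3,0,0],0,1],
  [[-3,-2,0],0,1],
  [[-3,-3,0],0,1],
  [[-1,-3,0],0,1],
  [[0,-3,0],0,1],
  [[0,-2,0],0,1],
  [[0,0,0],0,1],
  [[0,0,0],0,1],
  [[0,0,0],0,1],
])

```text
time_s: 46.38
tool_pos: [487.7, 141.1, 262.8]
orientation: [[-0.24, 0.971, 0.0], [0.971, 0.24, 0.0], [0.0, 0.0, -1.0]]
contact_force: [-1.0, 0.1, -0.1]
gripper_width: 0.6
```

Run:
```python
from h import *
o=st();im=snap("top","t22");crop(im,60,70,400,290,2.3,"t22c");im=snap("scene","s22");crop(im,290,150,460,290,4,"s22c")
```

```text
46.38 [487.7 141.1 262.8] yaw 103.91 F [-1.   0.1 -0.1] w 0.6
```

View pics/t22c.png

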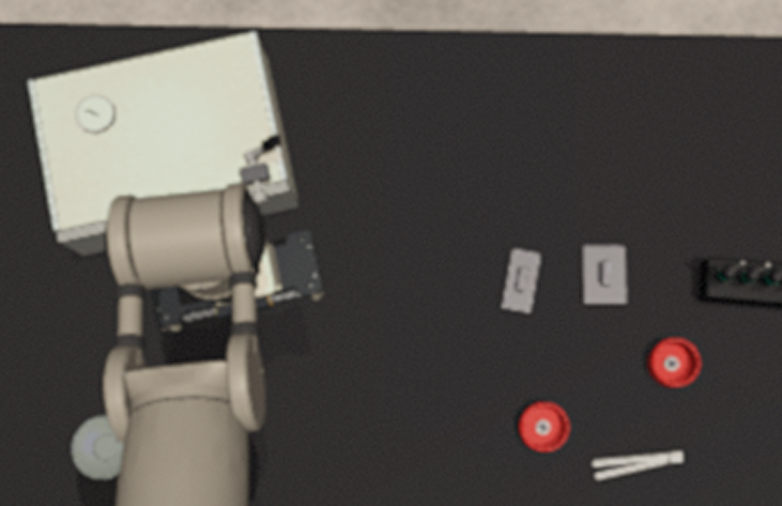

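View pics/s22c.png

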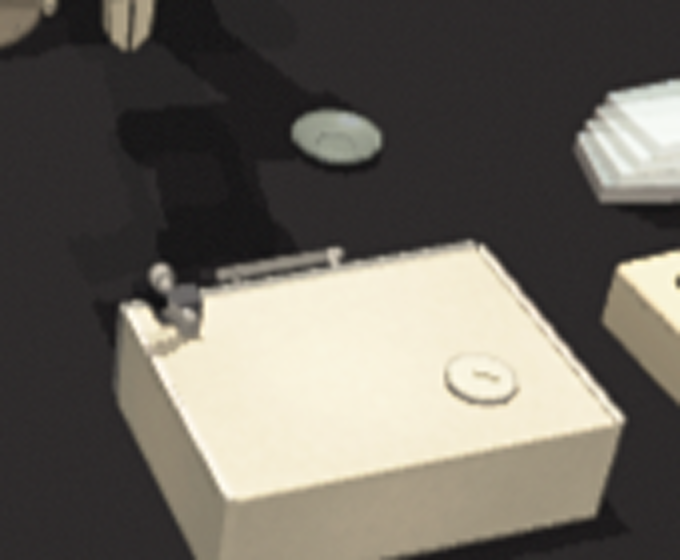

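The last pictures show the drawer closed and the lever locked. The dish, tweezers and rack have not moved, and only the slide and oblong lids and the two red look-alikes are still on the bench.

```bash
python3 -c "
from cell import ctrl
print(ctrl.sign_off())"
```

```text
the job is handed in; nothing more can be done
None
```

The job is handed in at about 46 s of the 210 s allowed. Only the square and round boxes were there this time. I freed the lever and pulled the drawer to its stop, then seated each box's own lid on the bench. Both lidded boxes stand upright in the drawer, which I pushed home before flipping the lever back.

**Last checks**
- **Drawer:** the drawer met its end stop at about 13 N, and the gripper was back at its closed-drawer position to within 1 mm.
- **Lever:** pictures put it at about 0 to 0.1 rad. A second push met resistance at about 6 N and did not move it, so I took that as the stop at 0; I could not read the exact angle.
- **Lids:** both looked flush and centred on their boxes before the drawer was closed. The boxes can't be seen with the drawer shut.
- **Bystanders:** the rack, dish and tweezers look unmoved, and the unused lids and red look-alikes are still on the bench.

**What went off plan:** the square lid slipped about 10 mm down in the jaws while being carried. It still seated properly, and the pictures taken afterwards confirmed it. I saw no sign of anything being knocked aside.

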